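# Put the spice tins back into their graded row and clamp the rack

## Task

Put the loose spice tins on the counter back into the rack. First swing the cam lever fully open, then push the packed tins apart where each loose one belongs and stand it upright on the rack floor, so that the row rises from the shortest tin at the far end from the cam to the tallest at the cam end; when all are in, turn the cam lever fully back to its locked stop so the rail clamps the row. Tins already in the rack stay in it, not turned round, and the bottle, tub and bowl stay where they are.

Things in the scene. Friction and masses are not known exactly. Their poses are not given: they have to be found in the camera images.
- rack: Aluminium rack fixed to the counter: a straight channel along its own y for one row of square tins. Origin on the counter under the middle of the channel; z up; +x to the fixed back wall, -x to the moving clamp rail, +y along the row to the end with the cam lever.
- channel (a point): Middle of the channel floor (6 mm above the counter), axes as the rack. Channel 362 mm long inside: end walls' inner faces at y = -181 and +181 mm; back wall's inner face at x = +23 mm. All walls and the clamp rail reach 20 mm above the counter.
- rail_mid (a point): Middle of the clamp rail's inner face at the rail's top edge, 20 mm above the counter. In the rack's frame it is at x = -31 mm with the cam open (channel 54 mm deep: 8 mm of play for the tins) and moves to x = -23 mm, against the tins, as the cam is locked.
- cam (a joint): Angle of the cam lever about its upright pivot: 0 = fully open (lever along the rack's -x), 1.57 = fully locked, at its stop (lever outward along the rack's +y); it turns clockwise from above as the value grows. Over the last part the rail presses on the tins. Friction 2 to 4 N at the knob, a little more near the lock; it stays where it is left.
- cam_pivot (a point): Point on the cam's pivot axis, 50 mm above the counter; fixed to the rack at x = -62, y = +219 mm. The lever is a flat bar 14 mm wide, its top 32 mm above the counter.
- cam_knob (a point): Middle of the round upright black knob at the end of the cam lever: 16 mm diameter, from 32 to 68 mm above the counter, 55 mm from the pivot axis; this point is 50 mm above the counter.
- tin1_mid (a point): Tin 1 of nine, counted from the shortest: square-cornered steel spice tin with white lid, footprint 46 mm (its own x) by 38 mm (its own y), 46 mm tall, upright, part-filled so its weight lies low, about 112 g. This point is its centre, half-way up; axes as the tin, z up. Stands in the rack from the start; its own y axis points along the rack's +y.
- tin2_mid (a point): Tin 2 of nine, counted from the shortest: square-cornered steel spice tin with white lid, footprint 46 mm (its own x) by 38 mm (its own y), 52 mm tall, upright, part-filled so its weight lies low, about 124 g. This point is its centre, half-way up; axes as the tin, z up. Stands loose on the counter beside the rack (in some starts it is absent); it belongs in the row between tins 1 and 3.
- tin3_mid (a point): Tin 3 of nine, counted from the shortest: square-cornered steel spice tin with white lid, footprint 46 mm (its own x) by 38 mm (its own y), 58 mm tall, upright, part-filled so its weight lies low, about 136 g. This point is its centre, half-way up; axes as the tin, z up. Stands in the rack from the start; its own y axis points along the rack's +y.
- tin4_mid (a point): Tin 4 of nine, counted from the shortest: square-cornered steel spice tin with white lid, footprint 46 mm (its own x) by 38 mm (its own y), 64 mm tall, upright, part-filled so its weight lies low, about 148 g. This point is its centre, half-way up; axes as the tin, z up. Stands loose on the counter beside the rack (in some starts it is absent); it belongs in the row between tins 3 and 5.
- tin5_mid (a point): Tin 5 of nine, counted from the shortest: square-cornered steel spice tin with white lid, footprint 46 mm (its own x) by 38 mm (its own y), 70 mm tall, upright, part-filled so its weight lies low, about 160 g. This point is its centre, half-way up; axes as the tin, z up. Stands in the rack from the start; its own y axis points along the rack's +y.
- tin6_mid (a point): Tin 6 of nine, counted from the shortest: square-cornered steel spice tin with white lid, footprint 46 mm (its own x) by 38 mm (its own y), 76 mm tall, upright, part-filled so its weight lies low, about 172 g. This point is its centre, half-way up; axes as the tin, z up. Stands loose on the counter beside the rack (in some starts it is absent); it belongs in the row between tins 5 and 7.
- tin7_mid (a point): Tin 7 of nine, counted from the shortest: square-cornered steel spice tin with white lid, footprint 46 mm (its own x) by 38 mm (its own y), 82 mm tall, upright, part-filled so its weight lies low, about 184 g. This point is its centre, half-way up; axes as the tin, z up. Stands in the rack from the start; its own y axis points along the rack's +y.
- tin8_mid (a point): Tin 8 of nine, counted from the shortest: square-cornered steel spice tin with white lid, footprint 46 mm (its own x) by 38 mm (its own y), 88 mm tall, upright, part-filled so its weight lies low, about 196 g. This point is its centre, half-way up; axes as the tin, z up. Stands loose on the counter beside the rack (in some starts it is absent); it belongs in the row between tins 7 and 9.
- tin9_mid (a point): Tin 9 of nine, counted from the shortest: square-cornered steel spice tin with white lid, footprint 46 mm (its own x) by 38 mm (its own y), 94 mm tall, upright, part-filled so its weight lies low, about 208 g. This point is its centre, half-way up; axes as the tin, z up. Stands in the rack from the start; its own y axis points along the rack's +y.
- squeezer: Bystander: amber oil bottle, 56 mm diameter, 170 mm tall; origin under its middle.
- tub: Bystander: open white plastic tub 100 x 120 x 60 mm; origin under its middle.
- bowl: Bystander: white bowl, 90 mm diameter, 45 mm tall; origin under its middle.
Mind the look-alikes: they are no part of the job. Leave any orange or pink look-alike of the part that bears tin5_mid alone.

How it is judged:
On the way, in this order (a step that is already met when the one before it is completed fails the run):
1. the cam lever is swung fully open (value of joint cam below 0.15 rad), for 0.2 s.
2. with the cam open, all tins stand on the rack floor in order of height (value of joint cam below 0.5 rad and x of tin1_mid in the frame of rack between -0.014 and 0.008 m and z of tin1_mid in the frame of rack between 0.025 and 0.033 m and angle between each of tin1_mid, tin2_mid, tin3_mid, tin4_mid, tin5_mid, tin6_mid, tin7_mid, tin8_mid, tin9_mid's own z axis and vertical below 0.1 rad and x of tin2_mid in the frame of rack between -0.014 and 0.008 m and z of tin2_mid in the frame of rack between 0.028 and 0.036 m and x of tin3_mid in the frame of rack between -0.014 and 0.008 m and z of tin3_mid in the frame of rack between 0.031 and 0.039 m and x of tin4_mid in the frame of rack between -0.014 and 0.008 m and z of tin4_mid in the frame of rack between 0.034 and 0.042 m and x of tin5_mid in the frame of rack between -0.014 and 0.008 m and z of tin5_mid in the frame of rack between 0.037 and 0.045 m and x of tin6_mid in the frame of rack between -0.014 and 0.008 m and z of tin6_mid in the frame of rack between 0.04 and 0.048 m and x of tin7_mid in the frame of rack between -0.014 and 0.008 m and z of tin7_mid in the frame of rack between 0.043 and 0.051 m and x of tin8_mid in the frame of rack between -0.014 and 0.008 m and z of tin8_mid in the frame of rack between 0.046 and 0.054 m and x of tin9_mid in the frame of rack between -0.014 and 0.008 m and z of tin9_mid in the frame of rack between 0.049 and 0.057 m and y of tin1_mid in the frame of rack above -0.177 m and y of tin9_mid in the frame of rack below 0.177 m and y of each of tin3_mid, tin2_mid in the frame of tin1_mid above 0.03 m and y of each of tin5_mid, tin4_mid in the frame of tin3_mid above 0.03 m and y of each of tin7_mid, tin6_mid in the frame of tin5_mid above 0.03 m and y of each of tin9_mid, tin8_mid in the frame of tin7_mid above 0.03 m and y of tin2_mid in the frame of tin3_mid below -0.03 m and y of tin4_mid in the frame of tin5_mid below -0.03 m and y of tin6_mid in the frame of tin7_mid below -0.03 m and y of tin8_mid in the frame of tin9_mid below -0.03 m), for 0.2 s.
3. the cam lever is turned to its locked stop (value of joint cam above 1.47 rad), for 0.2 s.
At the end, for the whole second after the job is handed in: Every tin present stands upright (within 0.1 rad) on the rack floor (within 4 mm) inside the channel, in order of height from the end away from the cam to the cam end (each centre at least 30 mm past its shorter neighbour's along the row), and the cam is locked (over 1.47 rad) (x of tin1_mid in the frame of rack between -0.014 and 0.008 m and z of tin1_mid in the frame of rack between 0.025 and 0.033 m and angle between each of tin1_mid, tin2_mid, tin3_mid, tin4_mid, tin5_mid, tin6_mid, tin7_mid, tin8_mid, tin9_mid's own z axis and vertical below 0.1 rad and x of tin2_mid in the frame of rack between -0.014 and 0.008 m and z of tin2_mid in the frame of rack between 0.028 and 0.036 m and x of tin3_mid in the frame of rack between -0.014 and 0.008 m and z of tin3_mid in the frame of rack between 0.031 and 0.039 m and x of tin4_mid in the frame of rack between -0.014 and 0.008 m and z of tin4_mid in the frame of rack between 0.034 and 0.042 m and x of tin5_mid in the frame of rack between -0.014 and 0.008 m and z of tin5_mid in the frame of rack between 0.037 and 0.045 m and x of tin6_mid in the frame of rack between -0.014 and 0.008 m and z of tin6_mid in the frame of rack between 0.04 and 0.048 m and x of tin7_mid in the frame of rack between -0.014 and 0.008 m and z of tin7_mid in the frame of rack between 0.043 and 0.051 m and x of tin8_mid in the frame of rack between -0.014 and 0.008 m and z of tin8_mid in the frame of rack between 0.046 and 0.054 m and x of tin9_mid in the frame of rack between -0.014 and 0.008 m and z of tin9_mid in the frame of rack between 0.049 and 0.057 m and y of tin1_mid in the frame of rack above -0.177 m and y of tin9_mid in the frame of rack below 0.177 m and y of each of tin3_mid, tin2_mid in the frame of tin1_mid above 0.03 m and y of each of tin5_mid, tin4_mid in the frame of tin3_mid above 0.03 m and y of each of tin7_mid, tin6_mid in the frame of tin5_mid above 0.03 m and y of each of tin9_mid, tin8_mid in the frame of tin7_mid above 0.03 m and y of tin2_mid in the frame of tin3_mid below -0.03 m and y of tin4_mid in the frame of tin5_mid below -0.03 m and y of tin6_mid in the frame of tin7_mid below -0.03 m and y of tin8_mid in the frame of tin9_mid below -0.03 m and value of joint cam above 1.47 rad); the robot touches nothing.
It fails at once if the squeezer is moved by more than 3 cm (distance of squeezer from where it was at the start of the episode above 0.03 m).
It fails at once if the tub is moved by more than 3 cm (distance of tub from where it was at the start of the episode above 0.03 m).
It fails at once if the bowl is moved by more than 3 cm (distance of bowl from where it was at the start of the episode above 0.03 m).
Of tin2, tin4, tin6, tin8 only 3 to 4 are there at a start; the rules pass over those that are not, and their reading is None.
At some moment in a run one of tin2, tin4, tin6, tin8 may be knocked a few centimetres aside while the robot is not near it.
Once in a run the grip may slacken for a moment while it holds something.
It also fails if it takes over 210 s, if anything falls off the work surface, if the arm or the gripper's body presses on something with over 40 N, if the wrist force passes 120 N, or if a joint passes its speed limit or range.

## Robot

A 6-joint arm with a two-finger parallel gripper is mounted at the origin on the work surface. World frame = base frame: x ahead of the robot, y to its left, z up, the work surface at z = 0. Lengths are in m, angles in rad, forces in N, time in s.
With the tool pointing down it reaches from about 0.25 to 0.775 m from the base axis. Payload 4 kg.
Tool frame: the origin (TCP) lies midway between the tips of the shut fingers; the grasp point (between the pads) lies 19 mm behind it; z points along the fingers, y is the direction in which the jaws open and shut (so a half turn about z gives the same grasp; the last joint's range is limited). The gripper opens to 94 mm and grips with 3 to 60 N. Pads are 16 mm wide; open, the fingers measure 119 mm over their backs; the gripper's body (75 mm by 177 mm) begins 78 mm behind the grasp point.
Start: joints at [1.222, 0.087, 1.371, -0, 1.684, -0.103], TCP at [0.134, 0.533, 0.206] pointing down, gripper open.
Joint ranges: [-3.1, 3.1], [-0.76, 2.03], [0.27, 2.55], [-1.08, 4.22], [0.17, 2.65], [-2.57, 2.57]. Speed limits (rad/s): [2.79, 2.79, 3.14, 3.14, 3.14, 3.14].

## Interface

Orientations are given as [roll, pitch, yaw] about the fixed x, y, z axes, in that order (R = Rz(yaw) Ry(pitch) Rx(roll)).
In Python, from bench import robot, cams gives the robot as it stands.
- The arm moves only by the tool step_arm, never from a script. Its argument "plan" is a list that holds one entry, the list of rows, each a list of 5 numbers: the shift along the world's x, y, z in mm, then the turn about the world's z in rad, then the opening in per cent of the stroke, from 0 (shut) to 100 (fully open). In form: [[[tx, ty, tz, turn, fingers], ...]]. A call has 1 to 8 rows; each row is the pose to reach, as a shift and turn from the pose commanded when the call began; what a row does not reach only later rows make up. A row lasts 1/12 s, in which the tool goes at most 41.7 mm and 7.16 degrees, less where a joint would pass 70% of its speed; a pose out of reach is approached as far as the arm can. A call with a gripper value outside its range is refused whole. The fingers move at their own pace and stop on an object; the grip force is fixed at half the most. Time passes only in rows, so rows that repeat a pose let the fingers close. It gives the time, the measured TCP pose, the force and the opening at its end, in the units of the state.
- robot.get_obs(): the state, without advancing time (a new reading comes with each control period).
- cams.snapshot(name): name is "side" or "top" or "wrist"; returns a dict with "frame" (384x512x3 uint8, red, green, blue), "camera_matrix" (3x3 intrinsics, pixels), "k1" (the pictures are not rectified: a ray, as slopes to the right and down, at radius r is drawn at 1 + k1 r^2 times it, then the intrinsics apply), "origin" and "attitude" of the camera in the world; the wrist camera has in their place "T_tool_cam" (4x4, takes a point from camera to tool coordinates, whose origin is the TCP and whose axes are the flange's). Camera axes: x right, y down, z forward; pixel columns grow to the right and rows downward; lengths in m; the calibration is good to about 2 mm. A picture is of the moment at which its call begins: read the wrist's pose just before it. There is no depth.
- robot.close_job(): hands the job in, once; it reports no verdict.
The state is a dict: "time": time; "joint_positions": joint angles; "qvel": joint speeds; "joint_torque": joint torques, N m; "tool_pos": TCP position; "ee_rot": TCP orientation; "wrist_force": force on the tool from outside, world axes, zero at the start; "wrist_torque": the same for the moment, N m; "width": finger opening in m.
Only numpy, scipy, OpenCV 4.12 (cv2) and the standard library are available. Lean on these libraries where they do the work, as an engineer would, in place of code of your own. Each camera call takes 0.05 s, during which the arm holds its last target. There are 200 camera calls.

## Working session

There is one attempt and no reset: what is moved stays moved. The work goes in short steps, Python scripts to look and compute and a tool call to move; the robot and the scene stay as the last step left them, time stands still between calls to the robot, and variables do not carry over. Pictures are saved under pics/ and viewed, about 12 in all and at most 16, crops included, and the job is handed in when it is done.

Besides the shell and the picture viewer there is one more tool, called after ">>>" as name(argument=value, ...), one argument or row to a line, values as JSON. step_arm: Moves the arm, as the interface text tells. Its arguments: {"type":"object","properties":{"plan":{"type":"array"}},"required":["plan"]}

```bash
ls; mkdir -p pics
cat > h.py <<'E'
import numpy as np, cv2
from bench import robot, cams
from scipy.spatial.transform import Rotation as R
def rot(a):
    a=np.array(a,float)
    if a.shape==(3,3): return a
    if a.size==4: return R.from_quat(a).as_matrix()
    return R.from_euler('xyz',a).as_matrix()
def snap(n):
    o=robot.get_obs(); s=cams.snapshot(n)
    if n=='wrist':
        T=np.eye(4);T[:3,:3]=rot(o['ee_rot']);T[:3,3]=o['tool_pos'];C=T@np.array(s['T_tool_cam'])
    else:
        C=np.eye(4);C[:3,:3]=rot(s['attitude']);C[:3,3]=s['origin']
    return s['frame'],dict(K=np.array(s['camera_matrix']),k1=float(s['k1']),C=C)
def ray(m,p):
    d=np.linalg.solve(m['K'],[p[0],p[1],1.])[:2]; r=np.linalg.norm(d); u=r
    for _ in range(30): u=r/(1+m['k1']*u*u)
    d=d*(u/r if r else 1)
    return m['C'][:3,3], m['C'][:3,:3]@np.array([d[0],d[1],1.])
def onz(m,p,z):
    o,d=ray(m,p); return o+d*(z-o[2])/d[2]
def tri(m1,p1,m2,p2):
    o1,d1=ray(m1,p1);o2,d2=ray(m2,p2)
    a=np.linalg.lstsq(np.c_[d1,-d2],o2-o1,rcond=None)[0]
    q1=o1+a[0]*d1;q2=o2+a[1]*d2
    return (q1+q2)/2,np.linalg.norm(q1-q2)
def proj(m,P):
    c=m['C'][:3,:3].T@(np.array(P)-m['C'][:3,3]); d=c[:2]/c[2]; d=d*(1+m['k1']*(d@d))
    return (m['K']@[d[0],d[1],1])[:2]
def save(n,f): cv2.imwrite('pics/'+n+'.png',cv2.cvtColor(f,cv2.COLOR_RGB2BGR))
E
python3 - <<'E'
from h import *
import pickle
for n in ('top','side'):
    f,m=snap(n); save(n+'0',f); pickle.dump((f,m),open(n+'0.pkl','wb')); print(n,m['C'].round(3).tolist(),m['K'].round(1).tolist(),m['k1'])
print(robot.get_obs()); print(cams.snapshot('wrist')['T_tool_cam'])
a=cv2.imread('pics/top0.png');b=cv2.imread('pics/side0.png')
cv2.imwrite('pics/top0b.png',cv2.resize(a,(800,600)))
E
```

```text
pics
top [[0.011, -0.994, 0.107, 0.381], [-1.0, -0.012, -0.005, 0.081], [0.006, -0.107, -0.994, 1.793], [0.0, 0.0, 0.0, 1.0]] [[479.1, 0.0, 254.0], [0.0, 479.1, 198.5], [0.0, 0.0, 1.0]] -0.006963901914998797
side [[0.975, -0.156, 0.156, 0.408], [-0.221, -0.712, 0.667, -0.642], [0.007, -0.685, -0.729, 0.846], [0.0, 0.0, 0.0, 1.0]] [[360.9, 0.0, 251.1], [0.0, 360.9, 189.9], [0.0, 0.0, 1.0]] -0.017616201543801925
{'time': 0.1, 'joint_positions': array([ 1.22190327e+00,  8.78965573e-02,  1.37207762e+00, -1.90100595e-05,
        1.68359777e+00, -1.03108273e-01]), 'qvel': array([-0.0009084 , -0.00132176, -0.00374633,  0.0008111 ,  0.00251809,
        0.00028237]), 'joint_torque': array([ 2.24042575e-03, -3.41251981e+01, -3.03302586e+01,  7.20385252e-02,
        3.03646596e-02, -1.02422089e-04]), 'tool_pos': array([0.13367289, 0.53300736, 0.20442571]), 'ee_rot': array([-3.13962193e+00, -1.84926587e-04,  2.89580556e+00]), 'wrist_force': array([ 0.05920611, -0.20495193, -0.6489974 ]), 'wrist_torque': array([-0.0312385 , -0.01530455,  0.01679761]), 'width': 0.09384867023284603}
[[-9.65027228e-05 -9.69587747e-01 -2.44743930e-01  7.01712414e-02]
 [ 9.99999995e-01 -1.01299072e-04  7.00984346e-06 -1.10702197e-03]
 [-3.15889912e-05 -2.44743928e-01  9.69587752e-01 -1.78577345e-01]
 [ 0.00000000e+00  0.00000000e+00  0.00000000e+00  1.00000000e+00]]
```

View pics/top0b.png

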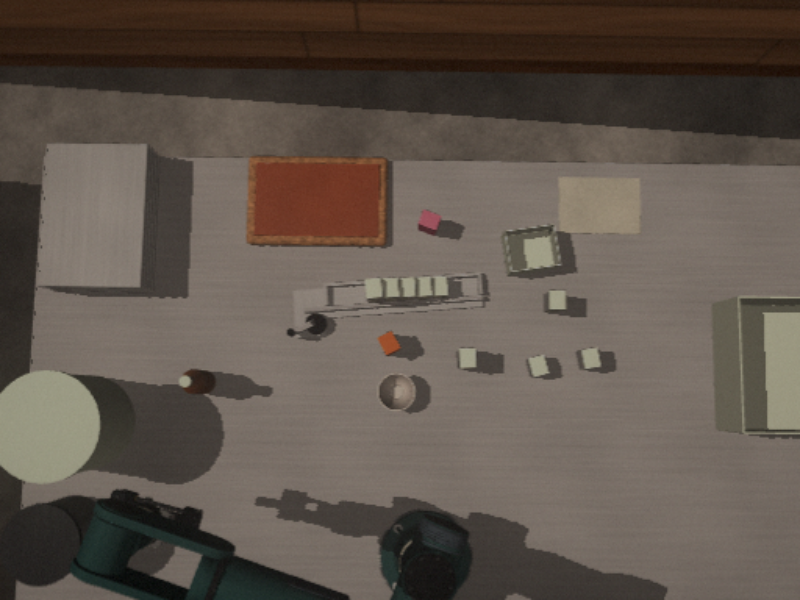

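View pics/side0.png

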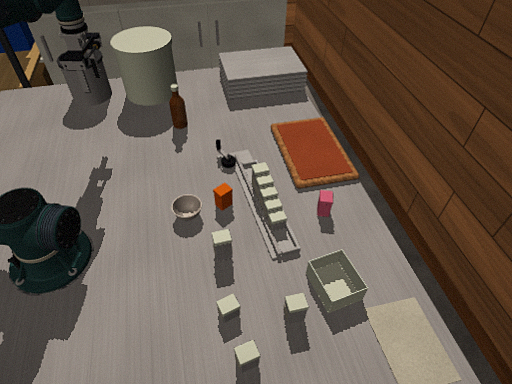

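Top view (800 px scale): a row of five lids at x≈373–441, y≈288. The cam pivot is near (316,324) and the knob near (290,332), so the lever is locked. Loose white-lid tins are at (557,301), (468,358), (538,366) and (590,358). Look-alikes are the orange block at (389,343), the pink one at (429,221) and the inside floor of the tub at (540,252). None of these has a white lid on a steel body like the loose tins.

Run:
```python
from h import *
import pickle
ft,mt=pickle.load(open('top0.pkl','rb'));fs,ms=pickle.load(open('side0.pkl','rb'))
def blobs(f,amin,amax):
    hsv=cv2.cvtColor(f,cv2.COLOR_RGB2HSV); g=f.astype(int)
    m=((g.min(2)>115)&(g[:,:,1]-g[:,:,2]>8)).astype(np.uint8)
    n,l,st,c=cv2.connectedComponentsWithStats(m)
    return [(c[i].round(1),st[i,4]) for i in range(1,n) if amin<st[i,4]<amax],m
bt,m1=blobs(ft,20,800);bs,m2=blobs(fs,30,900)
print('top');[print(c,a,onz(mt,c,.07).round(3)) for c,a in bt]
print('side');[print(c,a) for c,a in bs]
for c,a in bt:
  for d,b in bs:
    P,e=tri(mt,c,ms,d)
    if e<.006 and .03<P[2]<.13: print(c,d,P.round(3),round(e,4))
for p in [(316,324),(290,332),(485,272),(487,303),(326,284),(318,318),(389,343),(398,390),(197,381),(429,221)]: print(p,onz(mt,np.array(p)*.64,.03).round(3)[:2])
f,m=snap('wrist');print(m['K'],m['k1'])
```

```text
top
[363.  118.4] 90 [ 0.869 -0.326  0.07 ]
[ 70.8 133.5] 313 [0.799 0.747 0.07 ]
[361.2 135.5] 63 [ 0.804 -0.319  0.07 ]
[394.1 138.2] 353 [ 0.796 -0.44   0.07 ]
[ 54.5 137.7] 57 [0.782 0.806 0.07 ]
[ 59.2 170.6] 247 [0.66  0.782 0.07 ]
[344.3 161.2] 310 [ 0.708 -0.256  0.07 ]
[ 81.  179.8] 28 [0.628 0.701 0.07 ]
[261.2 183. ] 80 [0.624 0.047 0.07 ]
[271.7 182.7] 83 [0.625 0.009 0.07 ]
[281.8 182.3] 86 [ 0.627 -0.028  0.07 ]
[230.1 186.5] 281 [0.61 0.16 0.07]
[250.6 183.4] 82 [0.622 0.085 0.07 ]
[300.  182.5] 64 [ 0.627 -0.094  0.07 ]
[197.2 191.9] 175 [0.588 0.278 0.07 ]
[356.4 191.5] 118 [ 0.597 -0.299  0.07 ]
[299.6 194.4] 34 [ 0.584 -0.093  0.07 ]
[272.  196.8] 25 [0.574 0.007 0.07 ]
[252.9 197.8] 44 [0.569 0.076 0.07 ]
[229.6 199.5] 33 [0.562 0.161 0.07 ]
[298.9 228.3] 115 [ 0.461 -0.09   0.07 ]
[377.9 228.8] 115 [ 0.462 -0.375  0.07 ]
[344.2 233.6] 117 [ 0.444 -0.253  0.07 ]
[117.7 243.6] 37 [0.399 0.558 0.07 ]
[256.4 249.6] 62 [0.383 0.062 0.07 ]
side
[261.1  62.4] 881
[201.2  75.1] 32
[187.6  92.1] 96
[206.8  89.5] 86
[36.6 98.1] 43
[217.9 100.4] 47
[ 22.6 101.2] 45
[ 53.2 1
[... 2610 characters left out ...]
3] 0.0013
[356.4 191.5] [296.2 300.3] [ 0.597 -0.297  0.078] 0.0014
[298.9 228.3] [221.9 234.9] [ 0.461 -0.088  0.089] 0.002
[377.9 228.8] [245.5 347.8] [ 0.463 -0.374  0.074] 0.0005
[344.2 233.6] [228.8 301.3] [ 0.446 -0.256  0.056] 0.004
[256.4 249.6] [186.9 204.4] [0.383 0.062 0.059] 0.0007
(316, 324) [0.536 0.263]
(290, 332) [0.516 0.324]
(485, 272) [ 0.665 -0.137]
(487, 303) [ 0.591 -0.141]
(326, 284) [0.632 0.241]
(318, 318) [0.55  0.259]
(389, 343) [0.493 0.09 ]
(398, 390) [0.383 0.068]
(197, 381) [0.399 0.539]
(429, 221) [ 0.787 -0.002]
[[305.95985725   0.         257.47304818]
 [  0.         305.95985725 194.49102114]
 [  0.           0.           1.        ]] -0.0008924337277831231
```

>>> step_arm(
  plan=[
    [[20,-25,25,0.1,100],[45,-55,50,0.2,100],[70,-85,75,0.24,100],[95,-118,90,0.24,100],[120,-148,100,0.24,100],[145,-180,110,0.24,100],[170,-212,110,0.24,100],[195,-244,110,0.24,100]],
  ],
)

```text
time: 0.87
tool_pos: [0.3249, 0.2943, 0.3167]
ee_rot: [3.14, 0.002, 3.137]
wrist_force: [1.4, 0.9, -0.0]
width: 0.0941
```

>>> step_arm(
  plan=[
    [[25,-32,0,0,100],[50,-64,0,0,100],[75,-96,0,0,100],[100,-128,0,0,100],[125,-160,0,0,100],[150,-190,0,0,100],[170,-210,0,0,100],[170,-210,0,0,100]],
  ],
)

```text
time: 1.53
tool_pos: [0.4965, 0.0817, 0.3135]
ee_rot: [-3.14, -0.002, 3.129]
wrist_force: [-0.9, 0.4, -0.3]
width: 0.0941
```

Run:
```python
from h import *
import pickle
f,m=snap('wrist'); save('w1',f); pickle.dump((f,m),open('w1.pkl','wb'))
```

>>> step_arm(
  plan=[
    [[0,-40,0,0,100],[0,-80,0,0,100],[0,-120,0,0,100],[0,-160,0,0,100],[0,-180,0,0,100],[0,-180,0,0,100],[0,-180,0,0,100]],
  ],
)

```text
time: 2.17
tool_pos: [0.4936, -0.0938, 0.3154]
ee_rot: [3.14, -0.0, 3.135]
wrist_force: [-0.4, 0.1, -0.7]
width: 0.0941
```

Run:
```python
from h import *
import pickle
f,m=snap('wrist'); save('w2',f); pickle.dump((f,m),open('w2.pkl','wb'))
for n in('w1','w2'): cv2.imwrite(f'pics/{n}b.png',cv2.resize(cv2.imread(f'pics/{n}.png'),(800,600)))
```

```text
(no output)
```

View pics/w1b.png

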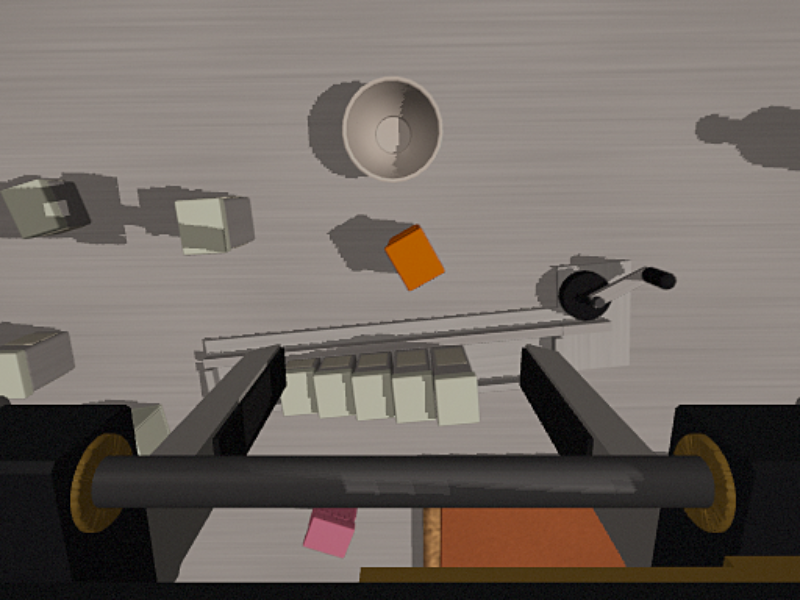

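View pics/w2b.png

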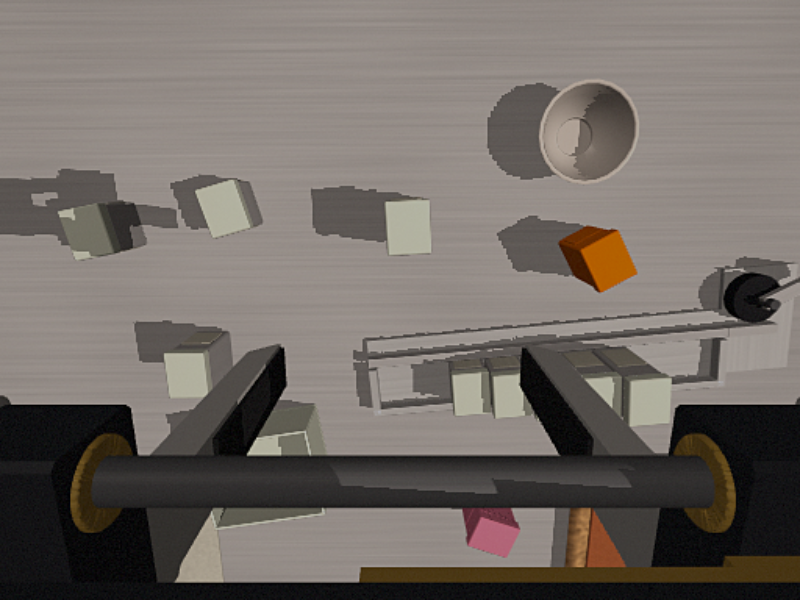

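Both wrist views show the row in the rack rising towards the cam end, with the cam lever along the rack's +y (locked). In w2 (800 px scale) the four white-lid loose tins are C (102,230), D (228,208), B (408,226) and A (188,370). The orange block (598,258), the pink block (492,528) and the tub (275,470) are not targets. Next is a close crop of the chosen four, with corners.

Run:
```python
import cv2,numpy as np
a=cv2.imread('pics/w2.png'); T=[]
for n,(x,y) in dict(C=(28,118),D=(108,100),B=(220,105),A=(80,200)).items():
    c=a[y:y+60,x:x+80]; c=cv2.resize(c,None,fx=5,fy=5,interpolation=cv2.INTER_CUBIC)
    c=cv2.convertScaleAbs(c,alpha=1.4,beta=0)
    for k in range(0,80,10): cv2.line(c,(k*5,0),(k*5,299),(255,0,0),1); cv2.putText(c,str(x+k),(k*5,8),0,.3,(0,0,255))
    for k in range(0,60,10): cv2.line(c,(0,k*5),(399,k*5),(255,0,0),1); cv2.putText(c,str(y+k),(0,k*5+9),0,.3,(0,0,255))
    T.append(c)
cv2.imwrite('pics/tile.png',np.vstack([np.hstack(T[:2]),np.hstack(T[2:])]))
```

```text
(no output)
```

View pics/tile.png

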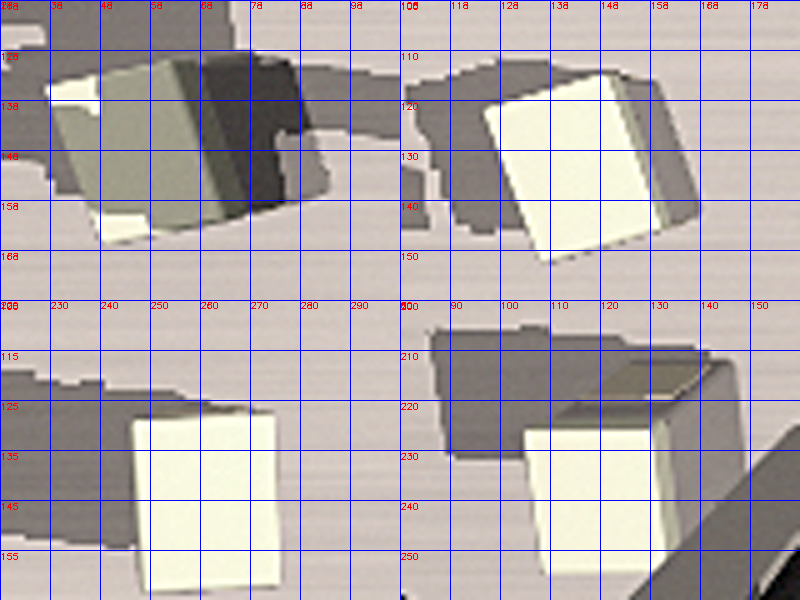

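```bash
cat > corners.py <<'E'
q=dict(C=[(37,135.6),(62.4,129.6),(73.6,161),(49,166.4)],D=[(124.8,121.6),(149.4,114.8),(160.6,145.6),(137.2,152.4)],
B=[(246.4,129),(274.6,127.2),(276,162),(249,163.4)],A=[(105,226),(130.4,225.6),(134.4,254),(109.6,255)])
E
python3 - <<'E'
from h import *
from corners import q
import pickle
f,m=pickle.load(open('w2.pkl','rb'));fs,ms=pickle.load(open('side0.pkl','rb'));ft,mt=pickle.load(open('top0.pkl','rb'))
side=dict(A=(296.2,300.3),B=(221.9,234.9),C=(245.5,347.8),D=(228.8,301.3));top=dict(A=(356.4,191.5),B=(298.9,228.3),C=(377.9,228.8),D=(344.2,233.6))
for n,c in q.items():
    mid=np.mean(c,0)
    print(n,'tri side',[x.round(4) if hasattr(x,'round') else x for x in tri(m,mid,ms,side[n])],'top',tri(m,mid,mt,top[n])[0].round(3))
    for h in (.052,.064,.076,.088):
        P=np.array([onz(m,p,h)[:2] for p in c]); e=np.roll(P,-1,0)-P; L=np.linalg.norm(e,axis=1)
        print('  ',h,P.mean(0).round(4),(L*1000).round(1),np.degrees(np.arctan2(*((e[1]-e[3])[::-1]))).round(1))
    g=cv2.convertScaleAbs(fs[int(side[n][1])-25:int(side[n][1])+25,int(side[n][0])-30:int(side[n][0])+30])
E
```

```text
C tri side [array([ 0.4627, -0.3725,  0.0699]), np.float64(0.0006)] top [ 0.463 -0.376  0.064]
   0.052 [ 0.4644 -0.3842] [38.3 45.5 37.8 45.2] 11.7
   0.064 [ 0.4632 -0.3763] [37.2 44.3 36.8 43.9] 11.7
   0.076 [ 0.4621 -0.3685] [36.2 43.  35.7 42.7] 11.7
   0.088 [ 0.461  -0.3606] [35.2 41.8 34.7 41.5] 11.7
D tri side [array([ 0.4463, -0.2554,  0.0556]), np.float64(0.0041)] top [ 0.444 -0.256  0.053]
   0.052 [ 0.4447 -0.2567] [36.5 44.4 35.8 45.1] 16.3
   0.064 [ 0.4441 -0.2523] [35.5 43.2 34.8 43.9] 16.3
   0.076 [ 0.4436 -0.2479] [34.6 42.  33.8 42.7] 16.3
   0.088 [ 0.443  -0.2435] [33.6 40.8 32.9 41.5] 16.3
B tri side [array([ 0.4605, -0.0892,  0.0897]), np.float64(0.0032)] top [ 0.46  -0.089  0.078]
   0.052 [ 0.4625 -0.0887] [39.9 49.4 39.3 49. ] 3.1
   0.064 [ 0.4614 -0.0889] [38.8 48.1 38.2 47.7] 3.1
   0.076 [ 0.4604 -0.089 ] [37.7 46.7 37.1 46.4] 3.1
   0.088 [ 0.4593 -0.0892] [36.7 45.4 36.1 45. ] 3.1
A tri side [array([ 0.5969, -0.2967,  0.0761]), np.float64(0.0015)] top [ 0.596 -0.298  0.075]
   0.052 [ 0.6063 -0.3084] [38.9 47.1 39.1 48.2] 1.3
   0.064 [ 0.6014 -0.3026] [37.8 45.8 38.  46.8] 1.3
   0.076 [ 0.5964 -0.2968] [36.8 44.5 36.9 45.5] 1.3
   0.088 [ 0.5914 -0.291 ] [35.7 43.3 35.9 44.2] 1.3
```

Lid edge lengths and two-view heights agree: D = tin 2 (52 mm), C = tin 4 (64), A = tin 6 (76), B = tin 8 (88). Now the rack's corners and the cam.

Run:
```python
import cv2,numpy as np
T=[]
for n,(x,y) in (('w2',(222,212)),('w1',(360,160)),('w2',(430,190)),('w1',(120,212))):
    a=cv2.imread(f'pics/{n}.png')
    c=a[y:y+60,x:x+80]; c=cv2.resize(c,None,fx=5,fy=5,interpolation=cv2.INTER_CUBIC)
    c=cv2.convertScaleAbs(c,alpha=1.4,beta=0); c=cv2.copyMakeBorder(c,0,300-c.shape[0],0,400-c.shape[1],0)
    for k in range(0,80,10): cv2.line(c,(k*5,0),(k*5,299),(255,0,0),1); cv2.putText(c,str(x+k),(k*5,8),0,.3,(0,0,255))
    for k in range(0,60,10): cv2.line(c,(0,k*5),(399,k*5),(255,0,0),1); cv2.putText(c,str(y+k),(0,k*5+9),0,.3,(0,0,255))
    T.append(c)
cv2.imwrite('pics/tile2.png',np.vstack([np.hstack(T[:2]),np.hstack(T[2:])]))
```

```text
(no output)
```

View pics/tile2.png

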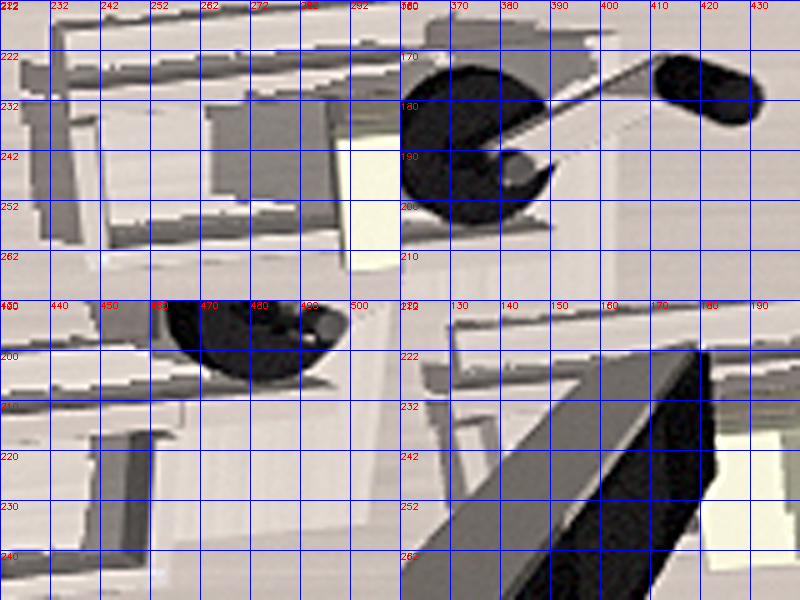

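Run:
```python
from h import *
import pickle
f,m=pickle.load(open('w2.pkl','rb'));f1,m1=pickle.load(open('w1.pkl','rb'))
a=onz(m,(243.6,262),.02);b=onz(m,(459.6,242.8),.02);print('back corners',a,b,np.linalg.norm(b-a))
print('end near tops',onz(m,(241.6,236.4),.02),onz(m,(461,216.4),.02))
u=(b-a)[:2];u/=np.linalg.norm(u);yaw=np.arctan2(-u[0],u[1]);v=np.array([u[1],-u[0]])
o=((a+b)/2)[:2]-.023*v
print('rack',o,yaw,np.degrees(yaw))
W=lambda x,y:o+x*v+y*u
print('knob meas',onz(m1,(428.4,181),.068),'pred',W(-.062,.274),'open',W(-.117,.219),'pivot',W(-.062,.219),'disc',onz(m1,(374,189),.03))
for z in (.05,.068): print(proj(m1,np.r_[W(-.062,.274),z]),proj(m1,np.r_[W(-.062,.219),z]))
# lids in rack: bright mask in both
for n,(ff,mm) in dict(w1=(f1,m1),w2=(f,m)).items():
    g=cv2.cvtColor(ff,cv2.COLOR_RGB2GRAY)[225:275]; mk=(ff[225:275,:,1].astype(int)-ff[225:275,:,2]>12)&(g>150)
    k,l,st,c=cv2.connectedComponentsWithStats(mk.astype(np.uint8))
    print(n,[(st[i,:4]+[0,225,0,0]).tolist() for i in range(1,k) if st[i,4]>60])
pickle.dump((o,yaw),open('rack.pkl','wb'))
```

```text
back corners [ 0.66035247 -0.11919167  0.02      ] [0.62806694 0.24134113 0.02      ] 0.3619754952277449
end near tops [ 0.61406089 -0.12168357  0.02      ] [0.58182351 0.23644871 0.02      ]
rack [0.62130137 0.0590233 ] 0.08931128338961497 5.117159601121791
knob meas [0.51577968 0.32128621 0.068     ] pred [0.53510971 0.3264013 ] open [0.48523451 0.26671492] pivot [0.5400153  0.27162051] disc [0.53544189 0.26006339 0.03      ]
[423.69965135 191.29891577] [386.46045324 194.92809095]
[430.32010095 194.23262172] [391.5773199  197.99700689]
w1 [[0, 226, 16, 29], [180, 238, 23, 28], [201, 239, 22, 29], [225, 240, 24, 29], [251, 241, 28, 30], [279, 241, 28, 31]]
w2 [[105, 226, 28, 29], [290, 238, 23, 28], [316, 239, 20, 29], [375, 241, 18, 20], [403, 242, 27, 31]]
```

Rack fit: the channel length measures 362.0 mm, as specified. Rack at (0.6213, 0.0590), yaw 0.089. The lever reads about 1.21 rad, with the knob at (0.516, 0.321). Going to the knob with the jaws tangential.

>>> step_arm(
  plan=[
    [[2,40,0,-0.12,100],[4,80,0,-0.24,100],[6,120,0,-0.36,100],[8,160,0,-0.48,100],[10,200,0,-0.6,100],[12,240,0,-0.72,100],[14,280,-20,-0.84,60],[16,320,-40,-0.96,60]],
  ],
)

```text
time: 2.88
tool_pos: [0.5079, 0.2031, 0.2894]
ee_rot: [3.137, 0.001, 2.238]
wrist_force: [0.6, -0.4, 0.8]
width: 0.0839
```

>>> step_arm(
  plan=[
    [[0,35,-30,-0.1,60],[0,70,-60,-0.15,60],[1,102,-90,-0.155,60],[1,102,-120,-0.155,60],[1,102,-150,-0.155,60],[1,102,-150,-0.155,60],[1,102,-150,-0.155,60]],
  ],
)

```text
time: 3.47
tool_pos: [0.5073, 0.3019, 0.1358]
ee_rot: [-3.137, -0.001, 2.088]
wrist_force: [0.4, -0.5, -0.2]
width: 0.0566
```

Run:
```python
from h import *
o=robot.get_obs();print(o['time'],o['tool_pos'],o['ee_rot'],o['width'])
f,m=snap('wrist'); save('w3',f)
for P in ([.516,.321,.068],[.516,.321,.032],[.540,.2716,.05]): print(proj(m,P))
```

```text
3.4667 [0.50730069 0.30187722 0.13577206] [-3.13708151e+00 -7.06744849e-04  2.08765000e+00] 0.056580084266574224
[278.78790799 188.77437099]
[276.39020024 180.11923408]
[272.74582401 241.97228683]
```

View pics/w3.png

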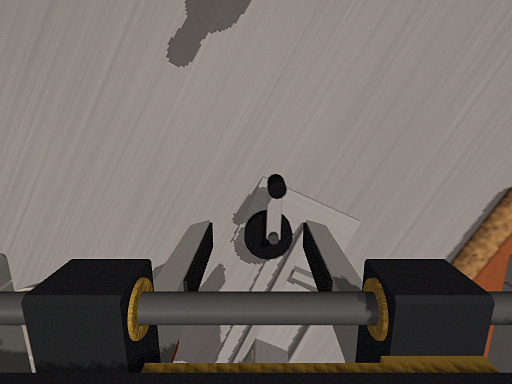

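Picture 7: the knob top is at (277,184) and the pivot at (273,238), within about 4 px of the prediction. A null move will show how far the arm lags.

>>> step_arm(
  plan=[
    [[0,0,0,0,60],[0,0,0,0,60],[0,0,0,0,60]],
  ],
)

```text
time: 3.77
tool_pos: [0.5111, 0.301, 0.1404]
ee_rot: [3.136, 0.0, 2.084]
wrist_force: [0.4, 0.2, -0.3]
width: 0.0562
```

>>> step_arm(
  plan=[
    [[5,20,0,-0.06,60],[5,20,-35,-0.06,60],[5,20,-65,-0.06,60],[5,20,-85,-0.06,60],[5,20,-97,-0.06,60],[5,20,-97,-0.06,60],[5,20,-97,-0.06,60]],
  ],
)

```text
time: 4.35
tool_pos: [0.5154, 0.3206, 0.0411]
ee_rot: [3.141, -0.0, 2.024]
wrist_force: [0.1, 0.0, -0.4]
width: 0.0562
```

>>> step_arm(
  plan=[
    [[0,0,0,0,0],[0,0,0,0,0],[0,0,0,0,0],[0,0,0,0,0],[0,0,0,0,0],[0,0,0,0,0]],
  ],
)

```text
time: 4.85
tool_pos: [0.515, 0.3208, 0.0408]
ee_rot: [3.141, 0.0, 2.025]
wrist_force: [-0.0, -0.6, 0.2]
width: 0.0202
```

>>> step_arm(
  plan=[
    [[0,0,0,0,0],[-6,-3.5,0,0.12,0],[-11,-7.5,0,0.24,0],[-16,-12,0,0.36,0],[-20,-17.5,0,0.48,0],[-23.5,-23,0,0.6,0],[-26.5,-29,0,0.72,0],[-28.5,-35.5,0,0.84,0]],
  ],
)

```text
time: 5.52
tool_pos: [0.4872, 0.2855, 0.0406]
ee_rot: [3.139, 0.002, 2.87]
wrist_force: [3.9, 1.3, -2.0]
width: 0.0152
```

>>> step_arm(
  plan=[
    [[-1.5,-6.5,0,0.12,0],[-1.5,-13,0,0.24,0],[-1.5,-20,0,0.36,0],[-1.5,-21,0,0.38,0],[-1.5,-21,0,0.38,0],[-1.5,-21,0,0.38,0]],
  ],
)

```text
time: 6.02
tool_pos: [0.486, 0.2672, 0.0406]
ee_rot: [3.135, 0.004, -3.039]
wrist_force: [3.0, 8.6, -3.9]
width: 0.015
```

The knob stopped at (0.486, 0.267), against (0.485, 0.267) predicted for fully open, with the stop force felt. Releasing and rising, then locating the row.

>>> step_arm(
  plan=[
    [[0,2,0,0,40],[0,2,0,0,40],[0,2,0,0,40],[0,2,30,0,40],[0,2,65,-0.12,60],[0,2,100,-0.24,80],[10,2,130,-0.36,100],[20,0,160,-0.48,100]],
  ],
)

```text
time: 6.68
tool_pos: [0.5046, 0.2641, 0.2024]
ee_rot: [3.141, 0.001, 2.759]
wrist_force: [0.9, -0.1, 0.2]
width: 0.0609
```

Run:
```python
from h import *
import pickle
f1,m1=pickle.load(open('w1.pkl','rb'));f,m=pickle.load(open('w2.pkl','rb'));o,yaw=pickle.load(open('rack.pkl','rb'))
u=np.array([-np.sin(yaw),np.cos(yaw)]);v=np.array([np.cos(yaw),np.sin(yaw)])
def rk(P): d=P[:2]-o; return np.array([d@v,d@u])*1000
B={9:[279,241,28,31],7:[251,241,28,30],5:[225,240,24,29],3:[201,239,22,29],1:[180,238,23,28]}
for mm,D in ((m1,B),(m,{1:[290,238,23,28],3:[316,239,20,29],7:[375,241,18,20],9:[403,242,27,31]})):
  for k,b in D.items():
    z=.006+.04+.006*k
    print(k,rk(onz(mm,(b[0],b[1]+b[3]/2),z)).round(1),rk(onz(mm,(b[0]+b[2],b[1]+b[3]/2),z)).round(1),rk(onz(mm,(b[0]+b[2]/2,b[1]+b[3]),z)).round(1))
o=robot.get_obs();print(o['time'],o['tool_pos'],o['ee_rot'],o['width'])
```

```text
9 [-3. 50.] [ 0.9 88.8] [22.7 67.7]
7 [-2.  10.5] [ 2.  50.4] [23.6 28.2]
5 [ -2.6 -28.3] [0.9 6.9] [ 22.5 -13.5]
3 [ -2.4 -66.3] [  0.9 -33.1] [ 23.1 -53. ]
1 [  -2.9 -101.4] [  0.7 -65.8] [ 22.5 -87.3]
1 [  -2.8 -103.8] [  0.7 -68. ] [ 22.9 -87.4]
3 [ -2.2 -65.4] [  0.8 -35.1] [ 23.6 -51.2]
7 [-9.5 15.2] [-7. 41.] [ 7.5 28.2]
9 [-1.8 49.9] [ 1.9 87.6] [24.2 69.5]
6.6833 [0.50456793 0.26406321 0.20240675] [3.14120826e+00 6.14079494e-04 2.75915614e+00] 0.060868349533327655
```

>>> step_arm(
  plan=[
    [[14,-20,0,-0.12,100],[28,-42,0,-0.24,100],[42,-64,0,-0.36,100],[56,-87,0,-0.48,100],[70,-110,0,-0.6,100],[84,-132,0,-0.72,100],[98,-154,0,-0.84,100],[112,-175,0,-0.96,100]],
  ],
)

```text
time: 7.35
tool_pos: [0.6171, 0.0874, 0.2002]
ee_rot: [-3.141, 0.0, 1.798]
wrist_force: [0.4, 0.2, 0.5]
width: 0.0939
```

>>> step_arm(
  plan=[
    [[0,0,-20,-0.12,100],[0,0,-40,-0.14,100],[0,0,-40,-0.14,100],[0,0,-40,-0.14,100]],
  ],
)

```text
time: 7.68
tool_pos: [0.6157, 0.0887, 0.1587]
ee_rot: [-3.138, 0.0, 1.665]
wrist_force: [-0.5, 0.2, -0.3]
width: 0.0937
```

Run:
```python
from h import *
o=robot.get_obs();print(o['time'],o['tool_pos'],o['ee_rot'],o['width'])
f,m=snap('wrist'); save('w4',f)
```

```text
7.6833 [0.61567963 0.08873445 0.15870576] [-3.13756066e+00  8.53986743e-05  1.66497566e+00] 0.09365749146339242
```

View pics/w4.png

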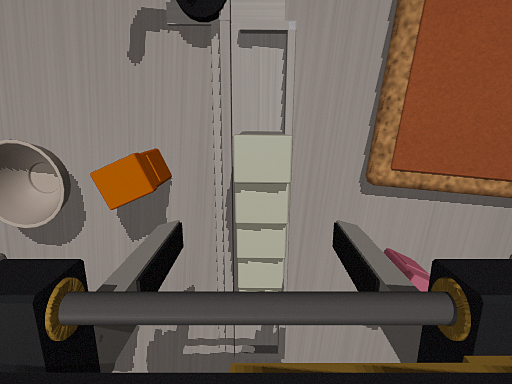

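Picture 8: the fingers straddle the row square to it. The rail stands off the tins (open), and tins 9, 7, 5 and 3 are at rows 158, 200, 240 and 272. Descending on tin 7.

>>> step_arm(
  plan=[
    [[0,0,-40,0,100],[0,0,-80,0,100],[0,0,-110,0,100],[0,0,-128,0,100],[0,0,-128,0,100],[0,0,-128,0,40],[0,0,-128,0,40],[0,0,-128,0,40]],
  ],
)

```text
time: 8.4
tool_pos: [0.6191, 0.0894, 0.0359]
ee_rot: [3.136, 0.0, 1.665]
wrist_force: [-0.4, -0.1, 0.8]
width: 0.0773
```

>>> step_arm(
  plan=[
    [[0,0,0,0,20],[0,0,0,0,20],[0,0,0,0,20],[0,0,0,0,20],[0,0,0,0,20],[0,0,0,0,20]],
  ],
)

```text
time: 8.9
tool_pos: [0.6171, 0.0891, 0.0327]
ee_rot: [3.141, 0.0, 1.665]
wrist_force: [-0.5, -0.7, 1.9]
width: 0.0457
```

>>> step_arm(
  plan=[
    [[-1,10,0.5,0,20],[-2,22,0.5,0,20],[-3,34,0.5,0,20],[-4.2,47,0.5,0,20],[-5.3,60,0.5,0,20],[-6.5,73,0.5,0,20],[-7.5,84,0.5,0,20],[-8,90,0.5,0,20]],
  ],
)

```text
time: 9.57
tool_pos: [0.6083, 0.1815, 0.0327]
ee_rot: [-3.141, -0.001, 1.667]
wrist_force: [0.7, -1.1, -0.6]
width: 0.0459
```

>>> step_arm(
  plan=[
    [[0,2,0,0,20],[-0.2,3,0,0,20],[-0.2,3,0,0,20],[-0.2,3,0,0,20]],
  ],
)

```text
time: 9.9
tool_pos: [0.6085, 0.1822, 0.0327]
ee_rot: [-3.141, -0.001, 1.664]
wrist_force: [-0.4, 0.0, -0.8]
width: 0.0459
```

>>> step_arm(
  plan=[
    [[-0.2,2,0,0,20],[-0.3,3,0,0,20],[-0.3,3,0,0,20]],
  ],
)

```text
time: 10.15
tool_pos: [0.6086, 0.1827, 0.0328]
ee_rot: [-3.141, 0.004, 1.663]
wrist_force: [0.2, -5.3, -0.4]
width: 0.0458
```

>>> step_arm(
  plan=[
    [[0.5,-6,0,0,20],[1.3,-15,0,0,20],[2.3,-26,0,0,20],[3.3,-37,0,0,20],[4.1,-46,0,0,20],[4.4,-49.5,0,0,20],[4.4,-49.5,0,0,20],[4.4,-49.5,0,0,20]],
  ],
)

```text
time: 10.82
tool_pos: [0.6127, 0.1353, 0.0327]
ee_rot: [-3.141, -0.0, 1.664]
wrist_force: [0.4, 0.1, -1.3]
width: 0.0461
```

Wall contact felt (5 N) with tin 7 at y=124 mm, so tin 9 sits at the end wall. Tin 7 was then pulled back to y=77. Releasing and going to tin 8.

>>> step_arm(
  plan=[
    [[0,0,0,0,80],[0,0,0,0,80],[0,0,0,0,80],[0,0,30,0,80],[0,0,70,0,80],[0,0,110,0,80],[-20,-25,135,-0.04,80],[-40,-55,140,-0.04,80]],
  ],
)

```text
time: 11.48
tool_pos: [0.5759, 0.0822, 0.1801]
ee_rot: [3.129, -0.0, 1.627]
wrist_force: [-0.3, -1.4, -0.7]
width: 0.0747
```

>>> step_arm(
  plan=[
    [[-20,-30,0,0,80],[-42,-60,0,0,80],[-62,-92,0,0,80],[-82,-124,0,0,80],[-102,-150,0,0,80],[-114,-166,0,0,80],[-114,-166,0,0,80],[-114,-166,0,0,80]],
  ],
)

```text
time: 12.15
tool_pos: [0.4588, -0.0856, 0.1735]
ee_rot: [3.14, -0.0, 1.623]
wrist_force: [-0.7, 0.4, -0.0]
width: 0.0755
```

```bash
cat > lid.py <<'E'
from h import *
def lids(f,m,h,near,R=40):
    c=proj(m,[*near,h]); g=f.astype(int)
    mk=((g[:,:,1]-g[:,:,2]>10)&(g[:,:,1]>150)).astype(np.uint8)
    n,l,st,ce=cv2.connectedComponentsWithStats(mk)
    out=[]
    for i in range(1,n):
        if st[i,4]>200 and np.hypot(*(ce[i]-c))<R:
            cs=cv2.findContours((l==i).astype(np.uint8),0,1)[0][0][:,0,:].astype(float)
            P=np.array([onz(m,p,h)[:2] for p in cs])*1000
            (cx,cy),(w,hh),a=cv2.minAreaRect(P.astype(np.float32))
            if w<hh: w,hh,a=hh,w,a-90
            a=(a+90)%180-90
            out.append((round(cx,1),round(cy,1),'size',round(w,1),round(hh,1),'deg',round(a,1)))
    return out
E
python3 - <<'E'
from lid import *
o=robot.get_obs();print(o['time'],o['tool_pos'],o['ee_rot'],o['width'])
f,m=snap('wrist'); save('w5',f)
print(lids(f,m,.088,(.459,-.089)))
import pickle
f,m=pickle.load(open('w2.pkl','rb'))
for n,h,p in (('B',.088,(.459,-.089)),('A',.076,(.597,-.297)),('D',.052,(.445,-.257)),('C',.064,(.463,-.376))): print(n,lids(f,m,h,p))
E
```

```text
12.15 [ 0.4588069  -0.08555483  0.17347581] [ 3.13967192e+00 -1.07135274e-04  1.62284620e+00] 0.07550017175257293
[(459.3, -89.4, 'size', 44.2, 36.2, 'deg', 2.9)]
B [(458.9, -89.7, 'size', 44.5, 36.3, 'deg', 3.0)]
A [(596.1, -298.2, 'size', 43.9, 36.8, 'deg', -0.4)]
D [(444.2, -257.9, 'size', 44.5, 36.6, 'deg', 15.4)]
C []
```

>>> step_arm(
  plan=[
    [[0.5,-4,-35,0,80],[0.5,-4,-75,0,80],[0.5,-4,-110,0,80],[0.5,-4,-135,0,80],[0.5,-4,-139,0,80],[0.5,-4,-139,0,80],[0.5,-4,-139,0,30],[0.5,-4,-139,0,20]],
  ],
)

```text
time: 12.87
tool_pos: [0.4615, -0.0895, 0.0363]
ee_rot: [3.137, 0.002, 1.626]
wrist_force: [0.2, -0.3, 0.4]
width: 0.065
```

>>> step_arm(
  plan=[
    [[0,0,0,0,20],[0,0,0,0,20],[0,0,0,0,20],[0,0,0,0,20],[0,0,0,0,20]],
  ],
)

```text
time: 13.28
tool_pos: [0.4599, -0.0897, 0.0352]
ee_rot: [3.14, 0.001, 1.624]
wrist_force: [-0.6, 0.4, 6.3]
width: 0.046
```

>>> step_arm(
  plan=[
    [[0,0,15,0,20],[0,0,45,0,20],[0,0,80,0,20],[4,8,115,0,20],[14,26,135,0,20],[28,52,140,0,20],[44,80,140,0,20],[60,110,140,0.04,20]],
  ],
)

```text
time: 13.95
tool_pos: [0.5198, 0.0213, 0.1742]
ee_rot: [3.14, 0.0, 1.664]
wrist_force: [0.6, -0.3, -2.6]
width: 0.0459
```

>>> step_arm(
  plan=[
    [[16,30,0,0,20],[33,60,0,0,20],[50,90,0,0,20],[66,120,0,0,20],[80,146,0,0,20],[87,157,0,0,20],[87,157,0,0,20],[87,157,0,0,20]],
  ],
)

```text
time: 14.62
tool_pos: [0.6056, 0.1778, 0.1721]
ee_rot: [-3.139, 0.001, 1.666]
wrist_force: [-0.1, -0.3, -2.5]
width: 0.0465
```

```bash
cat > chk.py <<'E'
import sys
from lid import *
import pickle
name=sys.argv[1]; o,yaw=pickle.load(open('rack.pkl','rb'))
u=np.array([-np.sin(yaw),np.cos(yaw)]);v=np.array([np.cos(yaw),np.sin(yaw)])
rk=lambda P:(np.array([(P-o)@v,(P-o)@u])*1000).round(1)
s=robot.get_obs();print(s['time'].__round__(2),s['tool_pos'].round(4),s['ee_rot'].round(3),s['width'].__round__(4),'tcp rack',rk(s['tool_pos'][:2]))
f,m=snap('wrist'); save(name,f); pickle.dump((f,m),open(name+'.pkl','wb'))
g=f.astype(int); mk=((g[:,:,1]-g[:,:,2]>10)&(g[:,:,1]>150)).astype(np.uint8)
n,l,st,ce=cv2.connectedComponentsWithStats(mk)
for a in sys.argv[2:]:
    k=int(a); h=.046+.006*k+ (0 if 'counter' in name else 0)
    for i in range(1,n):
        if st[i,4]<150: continue
        c=onz(m,ce[i],h)[:2]; r=rk(c)
        if abs(r[0])<20:
            cs=cv2.findContours((l==i).astype(np.uint8),0,1)[0][0][:,0,:].astype(float)
            R_=np.array([rk(onz(m,p,h)[:2]) for p in cs]); print('tin',k,'?',ce[i].round(),'rack x',R_[:,0].min(),R_[:,0].max(),'y',R_[:,1].min(),R_[:,1].max())
E
python3 chk.py w6 9 7
```

```text
14.62 [0.6056 0.1778 0.1721] [-3.139e+00  1.000e-03  1.666e+00] 0.0465 tcp rack [ -5.  119.7]
tin 9 ? [263. 152.] rack x -23.0 21.6 y 143.4 179.4
tin 9 ? [257. 263.] rack x -49.2 39.7 y 35.1 88.7
tin 9 ? [272. 330.] rack x -0.9 19.0 y -13.9 -1.6
tin 7 ? [263. 152.] rack x -23.9 22.8 y 141.2 178.9
tin 7 ? [257. 263.] rack x -51.3 41.8 y 27.7 83.9
tin 7 ? [272. 330.] rack x -0.8 20.2 y -23.6 -10.7
```

>>> step_arm(
  plan=[
    [[1.5,-0.3,-25,0,20],[1.5,-0.3,-50,0,20],[1.5,-0.3,-70,0,20],[1.5,-0.3,-90,0,20],[1.5,-0.3,-105,0,20],[1.5,-0.3,-118,0,20],[1.5,-0.3,-127,0,20],[1.5,-0.3,-130,0,20]],
  ],
)

```text
time: 15.33
tool_pos: [0.6065, 0.1762, 0.0421]
ee_rot: [-3.139, 0.0, 1.663]
wrist_force: [-0.1, 0.2, -2.4]
width: 0.0462
```

>>> step_arm(
  plan=[
    [[0,0,-0.5,0,20],[0,0,-0.5,0,20]],
  ],
)

```text
time: 15.5
tool_pos: [0.6082, 0.1772, 0.0442]
ee_rot: [3.14, -0.0, 1.664]
wrist_force: [0.3, 0.3, -1.8]
width: 0.0458
```

>>> step_arm(
  plan=[
    [[0,0,-1.5,0,20],[0,0,-3,0,20],[0,0,-3,0,20],[0,0,-3,0,20]],
  ],
)

```text
time: 15.83
tool_pos: [0.6084, 0.1776, 0.0413]
ee_rot: [3.14, -0.0, 1.665]
wrist_force: [0.6, -0.3, -0.8]
width: 0.0458
```

Tin 8 is down: z .0413, and the weight came off the wrist. The body clears the row, so I open and slide along to tin 5 (expected at y≈38.5).

>>> step_arm(
  plan=[
    [[0,0,0,0,75],[0,0,0,0,75],[0,0,0,0,75],[0,0,0,0,75],[2,-22,-3,0,75],[4,-50,-6,0,75],[7,-80,-8,0,75],[7,-80,-8,0,75]],
  ],
)

```text
time: 16.5
tool_pos: [0.6149, 0.0925, 0.0318]
ee_rot: [-3.141, 0.003, 1.66]
wrist_force: [-0.0, 0.4, 0.8]
width: 0.0706
```

```bash
python3 chk.py w7 9 8 7
```

```text
16.5 [0.6149 0.0925 0.0318] [-3.141e+00  3.000e-03  1.660e+00] 0.0706 tcp rack [-3.4 33.9]
tin 9 ? [260.  69.] rack x -23.1 18.6 y 101.7 135.5
tin 9 ? [261. 183.] rack x -21.7 18.1 y 63.4 95.9
tin 9 ? [259. 346.] rack x -18.6 15.1 y 4.7 13.8
tin 8 ? [260.  69.] rack x -24.2 19.8 y 101.6 137.2
tin 8 ? [261. 183.] rack x -22.7 19.3 y 61.2 95.4
tin 8 ? [259. 346.] rack x -19.5 16.1 y -0.7 8.9
tin 7 ? [260.  69.] rack x -25.3 20.9 y 101.5 138.9
tin 7 ? [261. 183.] rack x -23.7 20.4 y 59.0 95.0
tin 7 ? [259. 346.] rack x -20.4 17.1 y -6.1 3.9
```

View pics/w7.png

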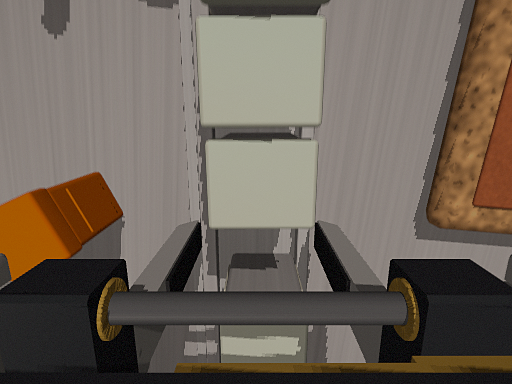

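Picture 9: tin 8's lid (260,69) spans y 102–137 and tin 7's (261,183) spans y 59–95. The clear floor below shows a ready 47 mm gap to tin 5, which is still at y≈−8. Tin 6 can go straight in at y≈34.

>>> step_arm(
  plan=[
    [[0,0,30,0,75],[0,0,70,0,75],[0,0,110,0,75],[-1,-20,140,-0.04,65],[-3,-55,150,-0.08,65],[-5,-93,150,-0.08,65],[-7,-132,150,-0.08,65],[-8,-170,150,-0.08,65]],
  ],
)

```text
time: 17.22
tool_pos: [0.6068, -0.0729, 0.1835]
ee_rot: [3.14, -0.0, 1.586]
wrist_force: [0.4, 0.4, -0.3]
width: 0.0611
```

>>> step_arm(
  plan=[
    [[-2,-38,0,0,65],[-4,-77,0,0,65],[-6,-116,0,0,65],[-8,-155,0,0,65],[-10,-190,0,0,65],[-10,-215,0,0,65],[-10,-215,0,0,65],[-10,-215,0,0,65]],
  ],
)

```text
time: 17.88
tool_pos: [0.5968, -0.2881, 0.1819]
ee_rot: [-3.142, -0.001, 1.583]
wrist_force: [-0.0, 0.6, 0.1]
width: 0.0608
```

Run:
```python
from lid import *
import pickle
o=robot.get_obs();print(o['time'],o['tool_pos'],o['ee_rot'],o['width'])
f,m=snap('wrist'); save('w8',f)
print(lids(f,m,.076,(.597,-.297),80), proj(m,[.597,-.297,.076]))
f,m=pickle.load(open('w2.pkl','rb')); print('tub corner',onz(m,(157,278),.06))
```

```text
17.8833 [ 0.59679725 -0.28806781  0.18192615] [-3.14155653e+00 -1.11061023e-03  1.58300835e+00] 0.06076585651333733
[(596.8, -298.9, 'size', 44.4, 36.1, 'deg', 0.7)] [257.24674344 201.32968143]
tub corner [ 0.66680825 -0.25363294  0.06      ]
```

>>> step_arm(
  plan=[
    [[0,-10,-35,0,65],[0,-10.5,-75,0,65],[0,-10.5,-110,0,65],[0,-10.5,-140,0,65],[0,-10.5,-151,0,65],[0,-10.5,-151,0,65],[0,-10.5,-151,0,65],[0,-10.5,-151,0,20]],
  ],
)

```text
time: 18.6
tool_pos: [0.5988, -0.2984, 0.0347]
ee_rot: [3.137, 0.003, 1.586]
wrist_force: [0.7, 0.4, 0.5]
width: 0.0573
```

>>> step_arm(
  plan=[
    [[0,0,0,0,20],[0,0,0,0,20],[0,0,0,0,20],[0,0,0,0,20]],
  ],
)

```text
time: 18.93
tool_pos: [0.5981, -0.299, 0.0346]
ee_rot: [3.137, 0.002, 1.584]
wrist_force: [-1.1, 0.2, 6.4]
width: 0.0455
```

>>> step_arm(
  plan=[
    [[0,0,15,0,20],[0,0,45,0,20],[0,0,80,0,20],[0,5,115,0.02,20],[1,25,140,0.06,20],[3,55,145,0.08,20],[4,90,145,0.08,20],[6,127,145,0.08,20]],
  ],
)

```text
time: 19.6
tool_pos: [0.6029, -0.171, 0.1776]
ee_rot: [3.139, 0.001, 1.662]
wrist_force: [-0.1, 0.5, -2.6]
width: 0.0459
```

>>> step_arm(
  plan=[
    [[2,36,0,0,20],[4,73,0,0,20],[6,110,0,0,20],[7,147,0,0,20],[8,184,0,0,20],[10,220,0,0,20],[11,250,0,0,20],[11,265,0,0,20]],
  ],
)

```text
time: 20.27
tool_pos: [0.6132, 0.0978, 0.176]
ee_rot: [-3.141, -0.002, 1.668]
wrist_force: [-0.1, 0.6, -1.7]
width: 0.0459
```

>>> step_arm(
  plan=[
    [[0,0,0,0,20],[0,0,0,0,20]],
  ],
)

```text
time: 20.43
tool_pos: [0.6136, 0.0937, 0.1761]
ee_rot: [-3.141, 0.001, 1.666]
wrist_force: [-0.0, -0.8, -2.2]
width: 0.0459
```

```bash
python3 chk.py w9 8 7
```

```text
20.43 [0.6136 0.0937 0.1761] [-3.141e+00  1.000e-03  1.666e+00] 0.0459 tcp rack [-4.6 35.2]
tin 8 ? [263.  41.] rack x -23.4 22.2 y 144.0 180.6
tin 8 ? [261.  99.] rack x -24.2 20.1 y 100.8 136.8
tin 8 ? [261. 151.] rack x -23.6 20.0 y 58.8 94.5
tin 8 ? [256. 258.] rack x -46.5 38.0 y -55.4 7.9
tin 7 ? [263.  41.] rack x -23.8 22.8 y 144.9 182.3
tin 7 ? [261.  99.] rack x -24.7 20.7 y 100.7 137.5
tin 7 ? [261. 151.] rack x -24.0 20.6 y 57.7 94.2
tin 7 ? [256. 258.] rack x -47.5 38.9 y -59.1 5.6
```

>>> step_arm(
  plan=[
    [[1.5,-1,-25,0,20],[1.5,-1,-50,0,20],[1.5,-1,-75,0,20],[1.5,-1,-95,0,20],[1.5,-1,-112,0,20],[1.5,-1,-125,0,20],[1.5,-1,-131,0,20],[1.5,-1,-133,0,20]],
  ],
)

```text
time: 21.15
tool_pos: [0.6146, 0.0915, 0.042]
ee_rot: [-3.139, 0.0, 1.663]
wrist_force: [0.5, 1.3, -1.7]
width: 0.0459
```

>>> step_arm(
  plan=[
    [[0,0,-1,0,20],[0,0,-2,0,20],[0,0,-2,0,20]],
  ],
)

```text
time: 21.4
tool_pos: [0.6161, 0.0928, 0.0427]
ee_rot: [3.139, 0.0, 1.664]
wrist_force: [-0.6, -0.8, -3.2]
width: 0.0461
```

>>> step_arm(
  plan=[
    [[0,0,-1,0,20],[0,0,-2,0,20],[0,0,-2,0,20],[0,0,-2,0,20]],
  ],
)

```text
time: 21.73
tool_pos: [0.6159, 0.093, 0.0405]
ee_rot: [3.139, 0.0, 1.665]
wrist_force: [0.4, 0.2, 1.7]
width: 0.0458
```

Tin 6 is seated. Next: open, slide along to tin 5 at y≈−8 and grip.

>>> step_arm(
  plan=[
    [[0,0,0,0,75],[0,0,0,0,75],[0,0,0,0,75],[0,0,0,0,75],[1,-15,-3,0,75],[3,-35,-6,0,75],[3.8,-42.5,-7,0,75],[3.8,-42.5,-7,0,75]],
  ],
)

```text
time: 22.4
tool_pos: [0.6188, 0.0479, 0.0316]
ee_rot: [-3.14, 0.001, 1.662]
wrist_force: [-0.4, 0.1, 0.1]
width: 0.0702
```

>>> step_arm(
  plan=[
    [[0,0,0,0,20],[0,0,0,0,20],[0,0,0,0,20],[0,0,0,0,20],[0,0,0,0,20],[0,0,0,0,20],[0,0,0,0,20]],
  ],
)

```text
time: 22.98
tool_pos: [0.6191, 0.0509, 0.0325]
ee_rot: [3.141, -0.0, 1.665]
wrist_force: [-0.7, 0.8, 1.3]
width: 0.0457
```

>>> step_arm(
  plan=[
    [[-0.5,5,0,0,20],[-1,10,0,0,20],[-1.4,15,0,0,20],[-1.7,18,0,0,20],[-1.9,20,0,0,20],[-1.9,20,0,0,20],[-1.9,20,0,0,20]],
  ],
)

```text
time: 23.57
tool_pos: [0.6173, 0.0693, 0.0326]
ee_rot: [3.141, 0.002, 1.664]
wrist_force: [-0.1, -5.3, 1.1]
width: 0.0459
```

>>> step_arm(
  plan=[
    [[0,-1,0,0,75],[0,-1,0,0,75],[0,-1,0,0,75],[0,-1,0,0,75],[1.5,-17,-1,0,75],[3.5,-40,-3,0,75],[5,-56,-4,0,75],[5,-56,-4,0,75]],
  ],
)

```text
time: 24.23
tool_pos: [0.6221, 0.012, 0.0278]
ee_rot: [-3.141, 0.001, 1.662]
wrist_force: [0.7, 0.6, 0.2]
width: 0.0706
```

>>> step_arm(
  plan=[
    [[0,0,0,0,20],[0,0,0,0,20],[0,0,0,0,20],[0,0,0,0,20],[0,0,0,0,20],[0,0,0,0,20],[0,0,0,0,20]],
  ],
)

```text
time: 24.82
tool_pos: [0.6222, 0.0151, 0.0285]
ee_rot: [3.141, -0.001, 1.665]
wrist_force: [-0.1, 0.3, 1.1]
width: 0.0457
```

>>> step_arm(
  plan=[
    [[0.5,-5,0,0,20],[1.2,-13,0,0,20],[2,-22,0,0,20],[2.5,-28,0,0,20],[2.8,-31,0,0,20],[2.8,-31,0,0,20],[2.8,-31,0,0,20]],
  ],
)

```text
time: 25.4
tool_pos: [0.6251, -0.0178, 0.0285]
ee_rot: [3.141, 0.001, 1.664]
wrist_force: [0.1, -1.6, 0.6]
width: 0.0457
```

>>> step_arm(
  plan=[
    [[0,0,0,0,75],[0,0,0,0,75],[0,0,0,0,75],[0,0,0,0,75],[0,0,35,0,75],[0,0,75,0,75],[-10,-20,110,0.05,75],[-25,-52,130,0.11,75]],
  ],
)

```text
time: 26.07
tool_pos: [0.6022, -0.0667, 0.1633]
ee_rot: [3.134, 0.002, 1.782]
wrist_force: [0.9, -0.8, 1.1]
width: 0.0703
```

>>> step_arm(
  plan=[
    [[-15,-35,10,0,75],[-30,-70,20,0,75],[-45,-105,20,0,75],[-60,-140,20,0,75],[-75,-175,20,0,75],[-90,-210,20,0,75],[-105,-243,20,0,75],[-120,-270,20,0,75]],
  ],
)

```text
time: 26.73
tool_pos: [0.4788, -0.3407, 0.1782]
ee_rot: [-3.141, 0.0, 1.774]
wrist_force: [0.5, 0.8, -0.6]
width: 0.0702
```

>>> step_arm(
  plan=[
    [[-16,-28,0,0,75],[-16,-28,0,0,75],[-16,-28,0,0,75]],
  ],
)

```text
time: 26.98
tool_pos: [0.463, -0.3677, 0.178]
ee_rot: [-3.142, -0.001, 1.772]
wrist_force: [0.8, 0.1, 0.3]
width: 0.0705
```

Run:
```python
from lid import *
o=robot.get_obs();print(o['time'],o['tool_pos'],o['ee_rot'],o['width'])
f,m=snap('wrist'); save('w10',f)
print(lids(f,m,.064,(.463,-.376),80), proj(m,[.463,-.376,.064]),lids(f,m,.052,(.445,-.257),80))
```

```text
26.9833 [ 0.46303163 -0.36769807  0.17795953] [-3.14156835e+00 -7.82462215e-04  1.77163784e+00] 0.07045895976491223
[(463.4, -377.4, 'size', 43.9, 35.9, 'deg', 11.5)] [255.69296728 198.3150725 ] [(444.4, -258.5, 'size', 44.3, 36.0, 'deg', 15.3)]
```

View pics/w10.png

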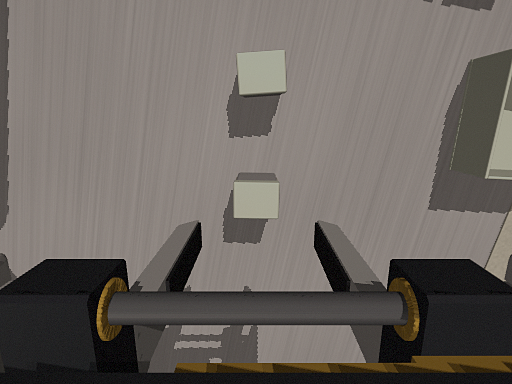

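Picture 10: tin 4's lid is centred between the fingers at (256,199) and tin 2 is at (261,73), both where first measured.

>>> step_arm(
  plan=[
    [[0.5,-9.5,-35,0,75],[0.5,-9.5,-75,0,75],[0.5,-9.5,-110,0,75],[0.5,-9.5,-138,0,75],[0.5,-9.5,-149,0,75],[0.5,-9.5,-149,0,75],[0.5,-9.5,-149,0,40],[0.5,-9.5,-149,0,20]],
  ],
)

```text
time: 27.7
tool_pos: [0.4663, -0.3769, 0.0321]
ee_rot: [3.139, 0.004, 1.776]
wrist_force: [1.2, -0.9, 1.0]
width: 0.0604
```

>>> step_arm(
  plan=[
    [[0,0,0,0,20],[0,0,0,0,20],[0,0,0,0,20],[0,0,0,0,20],[0,0,0,0,20]],
  ],
)

```text
time: 28.12
tool_pos: [0.4654, -0.3773, 0.0318]
ee_rot: [3.139, 0.003, 1.774]
wrist_force: [-0.1, 0.4, 6.5]
width: 0.0459
```

>>> step_arm(
  plan=[
    [[0,0,15,0,20],[0,0,45,0,20],[0,0,80,0,20],[6,15,110,-0.04,20],[18,45,128,-0.08,20],[31,80,135,-0.11,20],[44,115,135,-0.11,20],[57,150,135,-0.11,20]],
  ],
)

```text
time: 28.78
tool_pos: [0.5219, -0.225, 0.1654]
ee_rot: [3.14, 0.001, 1.663]
wrist_force: [1.1, 0.1, -1.2]
width: 0.0461
```

>>> step_arm(
  plan=[
    [[14,35,0,0,20],[28,70,0,0,20],[42,105,0,0,20],[56,140,0,0,20],[70,175,0,0,20],[84,210,0,0,20],[95,240,0,0,20],[99,252,0,0,20]],
  ],
)

```text
time: 29.45
tool_pos: [0.6209, 0.0304, 0.1636]
ee_rot: [-3.141, -0.002, 1.669]
wrist_force: [-0.2, -0.1, -1.7]
width: 0.046
```

>>> step_arm(
  plan=[
    [[0,0,0,0,20],[0,0,0,0,20]],
  ],
)

```text
time: 29.62
tool_pos: [0.62, 0.0255, 0.1637]
ee_rot: [-3.14, 0.001, 1.665]
wrist_force: [0.5, -1.3, -2.0]
width: 0.0455
```

```bash
python3 chk.py w11 7 5
```

```text
29.62 [0.62   0.0255 0.1637] [-3.140e+00  1.000e-03  1.665e+00] 0.0455 tcp rack [ -4.3 -33.3]
tin 7 ? [261.  10.] rack x -24.7 20.6 y 106.8 120.3
tin 7 ? [262.  54.] rack x -23.8 20.5 y 66.8 102.2
tin 7 ? [260. 106.] rack x -24.2 19.4 y 29.2 61.7
tin 7 ? [259. 151.] rack x -24.0 18.2 y -6.9 25.5
tin 7 ? [256. 253.] rack x -42.8 34.8 y -115.8 -52.7
tin 5 ? [261.  10.] rack x -25.7 21.7 y 110.1 124.3
tin 5 ? [262.  54.] rack x -24.7 21.7 y 68.3 105.3
tin 5 ? [260. 106.] rack x -25.1 20.5 y 28.9 62.9
tin 5 ? [259. 151.] rack x -25.0 19.3 y -8.9 25.0
tin 5 ? [256. 253.] rack x -44.6 36.6 y -123.0 -56.9
```

>>> step_arm(
  plan=[
    [[1.5,-0.3,-25,0,20],[1.5,-0.3,-50,0,20],[1.5,-0.3,-72,0,20],[1.5,-0.3,-92,0,20],[1.5,-0.3,-108,0,20],[1.5,-0.3,-118,0,20],[1.5,-0.3,-123,0,20],[1.5,-0.3,-125,0,20]],
  ],
)

```text
time: 30.33
tool_pos: [0.6214, 0.0242, 0.0387]
ee_rot: [-3.14, 0.0, 1.663]
wrist_force: [-0.1, 0.3, -1.2]
width: 0.0459
```

>>> step_arm(
  plan=[
    [[0,0,-1,0,20],[0,0,-2.5,0,20],[0,0,-2.5,0,20],[0,0,-2.5,0,20]],
  ],
)

```text
time: 30.67
tool_pos: [0.6226, 0.0255, 0.0379]
ee_rot: [3.14, 0.0, 1.665]
wrist_force: [0.3, -0.5, -0.2]
width: 0.0461
```

Tin 4 is seated. Gripping tin 3 to close the row up.

>>> step_arm(
  plan=[
    [[0,0,0,0,75],[0,0,0,0,75],[0,0,0,0,75],[0,0,0,0,75],[1.5,-16,-4,0,75],[3,-36,-7,0,75],[3.8,-43,-9,0,75],[3.8,-43,-9,0,75]],
  ],
)

```text
time: 31.33
tool_pos: [0.6255, -0.0189, 0.0273]
ee_rot: [-3.141, 0.0, 1.662]
wrist_force: [0.5, 0.4, 0.6]
width: 0.0702
```

>>> step_arm(
  plan=[
    [[0,0,0,0,20],[0,0,0,0,20],[0,0,0,0,20],[0,0,0,0,20],[0,0,0,0,20],[0,0,0,0,20],[0,0,0,0,20]],
  ],
)

```text
time: 31.92
tool_pos: [0.6258, -0.0169, 0.0281]
ee_rot: [3.141, -0.0, 1.665]
wrist_force: [-0.4, 0.5, -0.2]
width: 0.0458
```

>>> step_arm(
  plan=[
    [[-0.4,4,0,0,20],[-0.7,8,0,0,20],[-1,11,0,0,20],[-1.1,12.5,0,0,20],[-1.1,12.5,0,0,20],[-1.1,12.5,0,0,20]],
  ],
)

```text
time: 32.42
tool_pos: [0.6247, -0.0045, 0.0281]
ee_rot: [3.141, -0.001, 1.665]
wrist_force: [-0.3, 0.5, 2.5]
width: 0.0457
```

>>> step_arm(
  plan=[
    [[-0.1,1.5,0,0,20],[-0.3,3,0,0,20],[-0.3,3,0,0,20],[-0.3,3,0,0,20]],
  ],
)

```text
time: 32.75
tool_pos: [0.6245, -0.0024, 0.0281]
ee_rot: [3.141, 0.001, 1.664]
wrist_force: [0.0, -3.0, 2.8]
width: 0.0455
```

>>> step_arm(
  plan=[
    [[0,-1,0,0,75],[0,-1,0,0,75],[0,-1,0,0,75],[0,-1,0,0,75],[1.5,-17,0,0,75],[3.5,-40,-1,0,75],[5.2,-58,-2,0,75],[5.2,-58,-2,0,75]],
  ],
)

```text
time: 33.42
tool_pos: [0.6294, -0.0628, 0.0254]
ee_rot: [-3.141, 0.001, 1.662]
wrist_force: [0.9, 0.3, 0.4]
width: 0.0704
```

```bash
python3 chk.py w12 3 1
```

```text
33.42 [ 0.6294 -0.0628  0.0254] [-3.141e+00  1.000e-03  1.662e+00] 0.0704 tcp rack [  -2.8 -122.1]
tin 3 ? [260.  59.] rack x -24.7 21.1 y -45.6 -9.1
tin 3 ? [258. 151.] rack x -24.2 19.6 y -83.7 -49.3
tin 3 ? [260. 244.] rack x -21.2 19.4 y -129.8 -96.9
tin 1 ? [260.  59.] rack x -26.6 23.1 y -45.0 -5.4
tin 1 ? [258. 151.] rack x -26.1 21.5 y -86.4 -49.1
tin 1 ? [260. 244.] rack x -22.8 21.2 y -136.5 -100.7
```

View pics/w12.png

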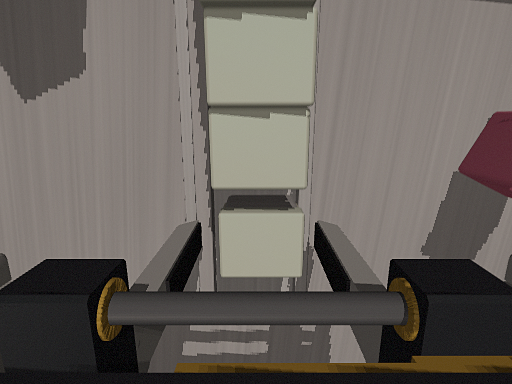

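Picture 11: tin 4 (260,59) and tin 3 (258,151, y −84…−49) touch, and tin 1 (260,244) is centred at y≈−118.6 between the fingers. Gripping it and sliding it to the end wall.

>>> step_arm(
  plan=[
    [[-0.2,1.5,0,0,20],[-0.2,1.5,0,0,20],[-0.2,1.5,0,0,20],[-0.2,1.5,0,0,20],[-0.2,1.5,0,0,20],[-0.2,1.5,0,0,20],[-0.2,1.5,0,0,20]],
  ],
)

```text
time: 34.05
tool_pos: [0.6293, -0.058, 0.0259]
ee_rot: [3.141, -0.0, 1.665]
wrist_force: [-0.6, 0.0, 0.7]
width: 0.0455
```

>>> step_arm(
  plan=[
    [[0.5,-6,0,0,20],[1.4,-15,0,0,20],[2.2,-25,0,0,20],[3,-34,0,0,20],[3.6,-40,0,0,20],[3.9,-43,0,0,20],[3.9,-43,0,0,20],[3.9,-43,0,0,20]],
  ],
)

```text
time: 34.72
tool_pos: [0.633, -0.0999, 0.0261]
ee_rot: [-3.142, -0.005, 1.664]
wrist_force: [-1.2, 5.2, 3.0]
width: 0.0458
```

>>> step_arm(
  plan=[
    [[0,0.7,0,0,75],[0,0.7,0,0,75],[0,0.7,0,0,75],[0,0.7,0,0,75],[0,0,35,0,75],[0,0,75,0.05,75],[-20,-15,110,0.12,75],[-48,-38,130,0.17,75]],
  ],
)

```text
time: 35.38
tool_pos: [0.5883, -0.1385, 0.1598]
ee_rot: [3.135, 0.003, 1.841]
wrist_force: [0.1, -1.5, 1.1]
width: 0.0705
```

>>> step_arm(
  plan=[
    [[-30,-25,0,0,75],[-60,-50,0,0,75],[-90,-75,0,0,75],[-120,-100,0,0,75],[-141,-114,0,0,75],[-141,-114,0,0,75],[-141,-114,0,0,75],[-141,-114,0,0,75]],
  ],
)

```text
time: 36.05
tool_pos: [0.4453, -0.2528, 0.1555]
ee_rot: [3.141, 0.0, 1.834]
wrist_force: [-0.7, -0.4, -0.4]
width: 0.0705
```

Run:
```python
from lid import *
o=robot.get_obs();print(o['time'],o['tool_pos'],o['ee_rot'],o['width'])
f,m=snap('wrist'); save('w13',f)
print(lids(f,m,.052,(.445,-.257),120))
```

```text
36.05 [ 0.44529266 -0.25283986  0.15551057] [3.14067660e+00 1.23427232e-04 1.83432943e+00] 0.07050426870443632
[(498.6, -208.9, 'size', 44.1, 36.2, 'deg', 15.5)]
```

Tin 2 has been knocked aside and is now at (0.4986, −0.2089), with the same yaw. Moving over it and re-measuring.

>>> step_arm(
  plan=[
    [[25,20,0,0,75],[45,37,0,0,75],[53,44,0,0,75],[53,44,0,0,75],[53,44,0,0,75]],
  ],
)

```text
time: 36.52
tool_pos: [0.4982, -0.2082, 0.155]
ee_rot: [-3.14, -0.0, 1.837]
wrist_force: [0.1, -0.2, -0.6]
width: 0.0705
```

Run:
```python
from lid import *
o=robot.get_obs();print(o['time'],o['tool_pos'],o['ee_rot'],o['width'])
f,m=snap('wrist'); save('w14',f)
print(lids(f,m,.052,(.4986,-.2089),120))
```

```text
36.5167 [ 0.49815082 -0.20824819  0.15497734] [-3.14034345e+00 -4.11547573e-05  1.83724316e+00] 0.07046823971151439
[(498.7, -209.0, 'size', 44.3, 36.2, 'deg', 15.3)]
```

View pics/w14.png

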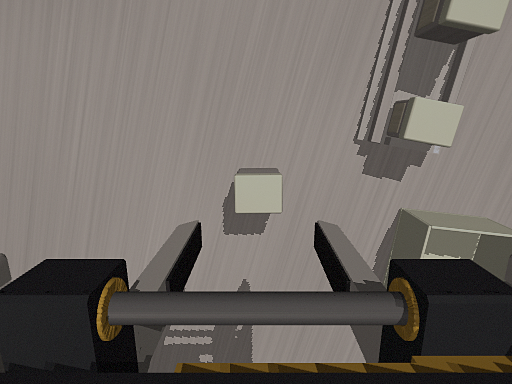

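Picture 12: tin 2 stands upright between the fingers at (259,193). In the rack, tin 1 is at the end (430,122) with the gap open up to tin 3 (465,15).

>>> step_arm(
  plan=[
    [[0,-0.8,-35,0,75],[0,-0.8,-70,0,75],[0,-0.8,-105,0,75],[0,-0.8,-124,0,75],[0,-0.8,-129,0,75],[0,-0.8,-129,0,75],[0,-0.8,-129,0,40],[0,-0.8,-129,0,20]],
  ],
)

```text
time: 37.23
tool_pos: [0.4992, -0.2109, 0.0288]
ee_rot: [3.138, 0.003, 1.834]
wrist_force: [0.2, 0.2, 0.5]
width: 0.0605
```

>>> step_arm(
  plan=[
    [[0,0,0,0,20],[0,0,0,0,20],[0,0,0,0,20],[0,0,0,0,20],[0,0,0,0,20]],
  ],
)

```text
time: 37.65
tool_pos: [0.4989, -0.2104, 0.0282]
ee_rot: [3.139, 0.002, 1.835]
wrist_force: [-0.6, 0.2, 7.1]
width: 0.0461
```

>>> step_arm(
  plan=[
    [[0,0,15,0,20],[0,0,45,0,20],[0,0,80,0,20],[10,12,105,-0.05,20],[30,36,115,-0.1,20],[52,62,115,-0.172,20],[74,89,115,-0.172,20],[97,117,115,-0.172,20]],
  ],
)

```text
time: 38.32
tool_pos: [0.5953, -0.0917, 0.1413]
ee_rot: [-3.141, 0.0, 1.662]
wrist_force: [0.1, -1.0, -0.6]
width: 0.0456
```

>>> step_arm(
  plan=[
    [[18,22,0,0,20],[32,39,0,0,20],[32,39,0,0,20],[32,39,0,0,20],[32,39,0,0,20]],
  ],
)

```text
time: 38.73
tool_pos: [0.6262, -0.0541, 0.1406]
ee_rot: [-3.14, 0.0, 1.663]
wrist_force: [0.1, -0.4, -0.5]
width: 0.046
```

```bash
python3 chk.py w15 3
```

```text
38.73 [ 0.6262 -0.0541  0.1406] [-3.14   0.     1.663] 0.046 tcp rack [  -5.3 -113.1]
tin 3 ? [262.   4.] rack x -26.0 21.6 y 34.7 40.8
tin 3 ? [261.  45.] rack x -26.3 20.5 y -7.1 29.4
tin 3 ? [262. 100.] rack x -24.3 21.2 y -46.6 -10.0
tin 3 ? [261. 148.] rack x -24.4 20.1 y -84.2 -50.4
tin 3 ? [256. 244.] rack x -42.0 31.2 y -185.7 -125.5
```

>>> step_arm(
  plan=[
    [[2,-1,-25,0,20],[2,-1,-48,0,20],[2,-1,-68,0,20],[2,-1,-84,0,20],[2,-1,-95,0,20],[2,-1,-101,0,20],[2,-1,-105,0,20],[2,-1,-105,0,20]],
  ],
)

```text
time: 39.45
tool_pos: [0.6286, -0.0552, 0.0362]
ee_rot: [-3.141, -0.0, 1.662]
wrist_force: [0.2, -0.5, -0.8]
width: 0.0459
```

>>> step_arm(
  plan=[
    [[0,0,-1,0,20],[0,0,-2,0,20],[0,0,-2,0,20],[0,0,-2,0,20]],
  ],
)

```text
time: 39.78
tool_pos: [0.6293, -0.0547, 0.0352]
ee_rot: [3.14, 0.0, 1.663]
wrist_force: [-0.5, -0.0, -1.1]
width: 0.0457
```

>>> step_arm(
  plan=[
    [[0,0,-1,0,20],[0,0,-2,0,20],[0,0,-2,0,20],[0,0,-2,0,20]],
  ],
)

```text
time: 40.12
tool_pos: [0.6296, -0.0547, 0.0342]
ee_rot: [3.139, 0.001, 1.663]
wrist_force: [-0.9, -0.1, 5.5]
width: 0.0459
```

All tins are in. Releasing, and rising for a check of the whole row.

>>> step_arm(
  plan=[
    [[0,0,1,0,75],[0,0,1,0,75],[0,0,1,0,75],[0,0,1,0,75],[0,0,35,0,75],[0,0,75,0,75],[0,0,115,0,75],[0,10,150,0,75]],
  ],
)

```text
time: 40.78
tool_pos: [0.6289, -0.0462, 0.1845]
ee_rot: [3.141, 0.001, 1.661]
wrist_force: [0.3, -0.1, -0.6]
width: 0.0704
```

>>> step_arm(
  plan=[
    [[-5,20,25,0,75],[-10,50,50,0,75],[-15,80,70,0,75],[-25,110,90,0,75],[-30,130,100,0,75],[-30,130,100,0,75],[-30,130,100,0,75]],
  ],
)

```text
time: 41.37
tool_pos: [0.599, 0.0861, 0.2831]
ee_rot: [3.14, 0.001, 1.665]
wrist_force: [0.5, 0.3, 0.0]
width: 0.0708
```

```bash
python3 chk.py w16 9 5 1
```

```text
41.37 [0.599  0.0861 0.2831] [3.140e+00 1.000e-03 1.665e+00] 0.0708 tcp rack [-19.8  28.9]
tin 9 ? [275.  58.] rack x -22.7 21.2 y 142.8 178.5
tin 9 ? [273.  97.] rack x -23.7 19.0 y 105.2 137.6
tin 9 ? [272. 130.] rack x -23.6 18.8 y 68.1 102.1
tin 9 ? [271. 161.] rack x -23.5 17.6 y 33.6 64.6
tin 9 ? [270. 202.] rack x -24.7 17.1 y -35.0 28.9
tin 9 ? [269. 240.] rack x -23.4 16.1 y -67.6 -37.5
tin 9 ? [269. 267.] rack x -23.3 15.8 y -105.8 -74.4
tin 9 ? [268. 287.] rack x -23.3 15.0 y -123.5 -114.6
tin 5 ? [275.  58.] rack x -22.8 24.0 y 145.8 183.8
tin 5 ? [273.  97.] rack x -23.9 21.6 y 105.7 140.2
tin 5 ? [272. 130.] rack x -23.8 21.4 y 66.1 102.4
tin 5 ? [271. 161.] rack x -23.8 20.1 y 29.3 62.3
tin 5 ? [270. 202.] rack x -25.0 19.6 y -43.9 24.2
tin 5 ? [269. 240.] rack x -23.6 18.5 y -78.6 -46.6
tin 5 ? [269. 267.] rack x -23.5 18.2 y -119.4 -85.9
tin 5 ? [268. 287.] rack x -23.5 17.3 y -138.2 -128.8
tin 1 ? [275.  58.] rack x -23.0 26.7 y 148.7 189.1
tin 1 ? [273.  97.] rack x -24.1 24.2 y 106.1 142.8
tin 1 ? [272. 130.] rack x -24.1 24.0 y 64.1 102.6
tin 1 ? [271. 161.] rack x -24.0 22.6 y 24.9 60.0
tin 1 ? [270. 202.] rack x -25.3 22.0 y -52.8 19.6
tin 1 ? [269. 240.] rack x -23.8 20.9 y -89.6 -55.6
tin 1 ? [269. 267.] rack x -23.8 20.6 y -133.0 -97.3
tin 1 ? [268. 287.] rack x -23.7 19.6 y -153.0 -142.9
```

View pics/w16.png

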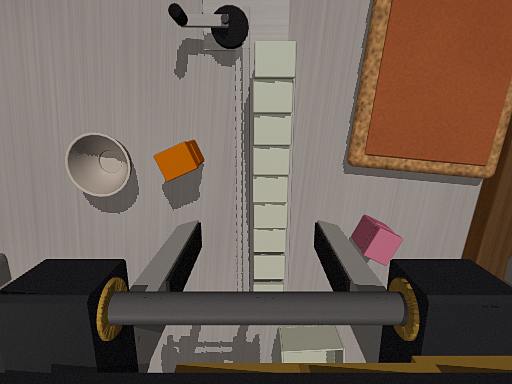

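Picture 13: all nine lids stand in one unbroken row from (275,58) down to (268,287). The lever is still open, with the knob at (178,15). Going back to the knob to lock it.

>>> step_arm(
  plan=[
    [[-9,14,-5,0.12,60],[-18,28,-15,0.24,60],[-27,42,-25,0.36,60],[-36,56,-35,0.48,60],[-45,70,-45,0.6,60],[-54,84,-55,0.72,60],[-63,98,-65,0.84,60],[-72,112,-75,0.96,60]],
  ],
)

```text
time: 42.08
tool_pos: [0.5263, 0.196, 0.2047]
ee_rot: [-3.139, -0.002, 2.626]
wrist_force: [0.2, -0.4, 0.7]
width: 0.0561
```

>>> step_arm(
  plan=[
    [[-9,14,-10,0.12,60],[-18,28,-20,0.24,60],[-27,42,-30,0.36,60],[-36,56,-40,0.48,60],[-41,69,-50,0.58,60],[-41,69,-55,0.58,60],[-41,69,-55,0.58,60],[-41,69,-55,0.58,60]],
  ],
)

```text
time: 42.75
tool_pos: [0.4861, 0.2647, 0.1513]
ee_rot: [-3.14, -0.002, -3.084]
wrist_force: [-0.5, 0.5, 0.7]
width: 0.0566
```

Run:
```python
from h import *
o=robot.get_obs();print(o['time'],o['tool_pos'],o['ee_rot'],o['width'])
f,m=snap('wrist'); save('w17',f)
c=proj(m,[.486,.267,.068]); print('pred top',c)
g=cv2.cvtColor(f,cv2.COLOR_RGB2GRAY); x,y=c.astype(int); mk=(g[y-40:y+40,x-40:x+40]<35).astype(np.uint8)
n,l,st,ce=cv2.connectedComponentsWithStats(mk); print([(ce[i]+[x-40,y-40],st[i,4]) for i in range(1,n) if st[i,4]>30])
```

```text
42.75 [0.48613541 0.26474312 0.15128539] [-3.14017721e+00 -1.71573541e-03 -3.08427113e+00] 0.056604692409821404
pred top [261.56276406 199.48403585]
[(array([260.4939759 , 195.28012048]), np.int32(332)), (array([246.409375, 229.465625]), np.int32(320)), (array([273.16666667, 230.91666667]), np.int32(156))]
```

>>> step_arm(
  plan=[
    [[0,2,-35,0,60],[0,2,-70,0,60],[0,2,-98,0,60],[0,2,-109,0,60],[0,2,-109,0,60],[0,2,-109,0,0],[0,2,-109,0,0],[0,2,-109,0,0]],
  ],
)

```text
time: 43.47
tool_pos: [0.4878, 0.2689, 0.0462]
ee_rot: [3.14, 0.005, -3.081]
wrist_force: [-0.9, 0.9, -0.8]
width: 0.0398
```

>>> step_arm(
  plan=[
    [[0,0,0,0,0],[0,0,0,0,0],[0,0,0,0,0],[0,0,0,0,0],[0,0,0,0,0]],
  ],
)

```text
time: 43.88
tool_pos: [0.4862, 0.2681, 0.044]
ee_rot: [-3.141, 0.001, -3.081]
wrist_force: [0.5, -1.4, 2.9]
width: 0.0153
```

>>> step_arm(
  plan=[
    [[0,6.5,0,-0.12,0],[1,13.5,0,-0.24,0],[2.5,20,0,-0.36,0],[4.5,26,0,-0.48,0],[8,32,0,-0.61,0],[11.5,37.5,0,-0.73,0],[16,42.5,0,-0.85,0],[21,47,0,-0.97,0]],
  ],
)

```text
time: 44.55
tool_pos: [0.5065, 0.3149, 0.044]
ee_rot: [-3.14, 0.001, 2.227]
wrist_force: [-1.8, -3.1, 4.8]
width: 0.0149
```

>>> step_arm(
  plan=[
    [[5.5,3.5,0,-0.12,0],[11.5,7,0,-0.24,0],[18,9,0,-0.36,0],[24,10.5,0,-0.49,0],[28.5,11,0,-0.57,0],[31,11.5,0,-0.6,0],[31,11.5,0,-0.6,0],[31,11.5,0,-0.6,0]],
  ],
)

```text
time: 45.22
tool_pos: [0.5356, 0.3265, 0.044]
ee_rot: [-3.137, 0.001, 1.633]
wrist_force: [-6.2, -2.6, 6.5]
width: 0.0152
```

>>> step_arm(
  plan=[
    [[1.5,0,0,-0.02,0],[3,0,0,-0.04,0],[3,0,0,-0.04,0],[3,0,0,-0.04,0]],
  ],
)

```text
time: 45.55
tool_pos: [0.5361, 0.3264, 0.0439]
ee_rot: [-3.131, 0.002, 1.594]
wrist_force: [-11.9, -2.6, 9.7]
width: 0.0153
```

The stop is reached: the force rises to 12 N over 0.5 mm of travel, at the predicted locked position. Relaxing, releasing, rising and checking.

>>> step_arm(
  plan=[
    [[-3,0,0,0,50],[-3,0,0,0,50],[-3,0,0,0,50],[-3,0,0,0,50],[-3,0,30,0,60],[-3,0,70,0,60],[-3,0,110,0,60],[-3,-20,145,0.06,60]],
  ],
)

```text
time: 46.22
tool_pos: [0.538, 0.3092, 0.1903]
ee_rot: [3.14, -0.002, 1.657]
wrist_force: [0.0, 0.5, -0.9]
width: 0.0563
```

>>> step_arm(
  plan=[
    [[0,-35,20,0,60],[0,-75,40,0,60],[0,-110,60,0,60],[0,-145,80,0,60],[0,-180,100,0,60],[0,-200,110,0,60],[0,-200,110,0,60],[0,-200,110,0,60]],
  ],
)

```text
time: 46.88
tool_pos: [0.5386, 0.1059, 0.2992]
ee_rot: [3.139, -0.001, 1.65]
wrist_force: [-0.6, -0.1, 0.6]
width: 0.0562
```

```bash
python3 chk.py w18 9
python3 - <<'E'
from h import *
import pickle
f,m=pickle.load(open('w18.pkl','rb')); o,yaw=pickle.load(open('rack.pkl','rb'))
u=np.array([-np.sin(yaw),np.cos(yaw)]);v=np.array([np.cos(yaw),np.sin(yaw)])
for k,P in dict(locked=o-.062*v+.274*u).items(): print(k,proj(m,[*P,.068]))
fs,ms=snap('side'); save('s2',fs)
print('side',proj(ms,[*(o-.062*v+.274*u),.068]))
a=cv2.resize(fs[110:290,130:370],(800,600),interpolation=cv2.INTER_CUBIC); save('s2c',a)
for n,r in dict(bowl=(.062,.383),).items(): pass
g=cv2.cvtColor(f,cv2.COLOR_RGB2GRAY)
x,y=proj(m,[*(o-.062*v+.274*u),.068]).astype(int); y0=max(y-25,0); x0=max(x-25,0)
mk=(g[y0:y+25,x0:x+25]<40).astype(np.uint8); n,l,st,ce=cv2.connectedComponentsWithStats(mk); print([(ce[i]+[x0,y0],st[i,4]) for i in range(1,n) if st[i,4]>20])
E
```

```text
46.88 [0.5386 0.1059 0.2992] [ 3.139e+00 -1.000e-03  1.650e+00] 0.0562 tcp rack [-78.2  54.1]
tin 9 ? [323.  83.] rack x -22.3 22.0 y 143.7 179.4
tin 9 ? [320. 118.] rack x -23.4 20.3 y 105.7 140.3
tin 9 ? [318. 149.] rack x -24.1 18.7 y 69.3 103.1
tin 9 ? [316. 177.] rack x -25.3 17.1 y 34.6 67.7
tin 9 ? [314. 204.] rack x -26.2 15.7 y 0.0 32.0
tin 9 ? [309. 225.] rack x -26.8 14.1 y -32.9 -2.4
tin 9 ? [304. 277.] rack x -28.8 1.6 y -104.0 -70.7
locked [268.74961469 -14.24765773]
side [223.06264931 138.23200655]
[(array([265.84615385,   1.46153846]), np.int32(39))]
```

View pics/w18.png

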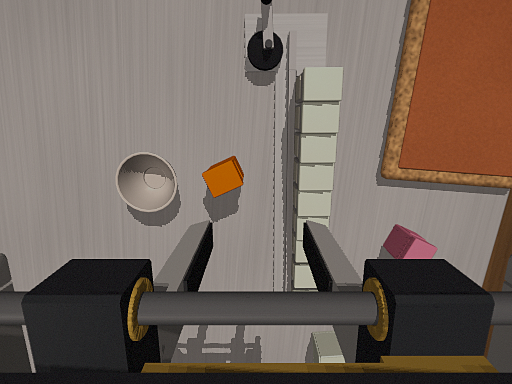

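View pics/s2c.png

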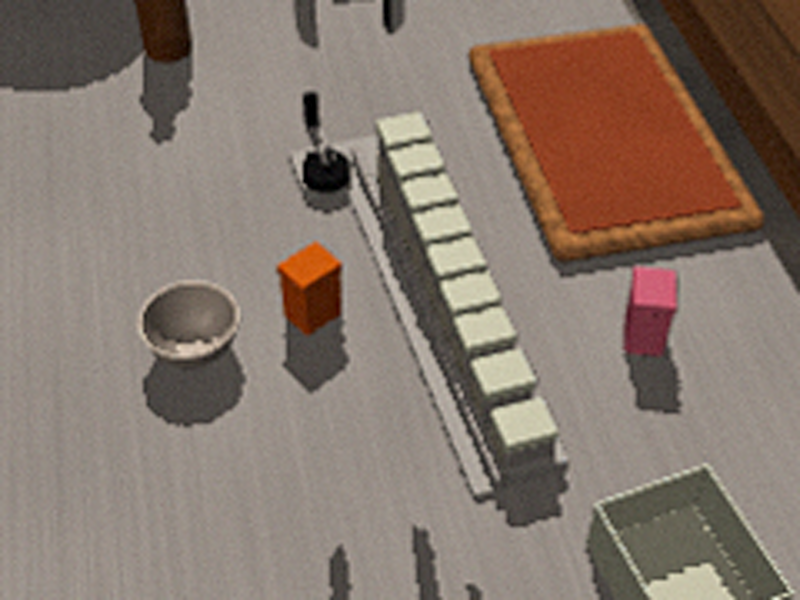

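The last two pictures show nine lids rising step by step to the cam end and the rail against the tins. The lever lies along +y, with the knob top at side px (223,138), where the locked position predicts it. Nothing touches the gripper, so I'm handing in.

```bash
python3 -c "
from bench import robot
print(robot.close_job())"
```

```text
the job is handed in; nothing more can be done
None
```

I opened the cam lever and put tins 8, 6, 4 and 2 back in their places. I then turned the lever to its locked stop and handed the job in at about 47 s of the 210 s allowed; the hand-in gave no verdict. To make room for each loose tin I gripped tins 7, 5, 3 and 1 and slid them along the row.

**Last checks that agreed:**
- The side and wrist views show nine upright lids in one unbroken row, rising towards the cam end, with the rail against the tins.
- The lever reached its stop within about 1 mm of the predicted locked position. The force rose to 12 N over the last 0.5 mm.
- The bowl and tub looked unmoved, the bottle was never approached, and the gripper touched nothing at hand-in.

**Did not go as expected:**
- Tin 2 had been knocked about 7 cm from where I first measured it. I found it again and re-measured before gripping.
- The lever did not start fully locked; it read about 1.2 rad at the start.
- The final side view was judged by eye. I did not measure each tin's height in the rack at the end.

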